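# Load the plug-in modules into the chassis and clip on the hold-down bar

## Robot

A 7-joint arm with a two-finger parallel gripper is mounted at the origin on the work surface. World frame = base frame: x ahead of the robot, y to its left, z up, the work surface at z = 0. Lengths are in m, angles in rad, forces in N, time in s.
With the tool pointing down it reaches from about 0.4 to 0.925 m from the base axis. Payload 4.1 kg.
Tool frame: the origin (TCP) lies at the very end of the fingers, on their centre line; the grasp point (between the pads) lies 19 mm behind it (r.pinch_z is the distance from the TCP to the grasp point, in m); z points along the fingers, y is the line along which they close (so a half turn about z gives the same grasp; the last joint's range is limited). The gripper opens to 85 mm and grips with 20 to 120 N. Pads are 22 mm wide; open, the fingers measure 114 mm over their backs; the gripper's body (76 mm by 85 mm) begins 54 mm behind the grasp point. The pads swing forward as they close: fully open they stand 13 mm farther back than shut.
Start: joints at [-1.41, 0.398, 0.045, 1.537, -0.019, 1.207, -0.051], TCP at [0.167, 0.628, 0.231] pointing down, gripper open.
Joint ranges: [-2.82, 2.82], [-0.49, 2.23], [-1.37, 1.46], [0, 2.46], [-1.36, 4.5], [0.23, 2], [-2.94, 2.94]. Speed limits (rad/s): [2.57, 2.57, 3.14, 3.14, 3.14, 3.14, 3.14].

## Interface

Orientations are given as [roll, pitch, yaw] about the fixed x, y, z axes, in that order (R = Rz(yaw) Ry(pitch) Rx(roll)).
In Python, from workcell import r gives the robot as it stands. The module is installed in compiled form; this text tells all that it offers.
- The arm moves only by the tool move_arm, never from a script. Its argument "plan" is a list of rows, each a list of 3 entries, a list of its own where there are three numbers: the shift along the tool's x, y, z scaled (see below), then the turn, a rotation vector about the tool's x, y, z scaled (see below), then the closure, from 0 (fully open) to 1 (shut). A call has 1 to 5 rows; each row shifts and turns the commanded pose from where the row before left it, along the tool's axes as they then stand; what a row does not reach is not made up. The controller multiplies each number of a shift by 2 cm and each number of a turn by 6 degrees. A row lasts 1/8 s, in which the tool goes at most 62.5 mm and 10.7 degrees, less where a joint would pass 70% of its speed; a pose out of reach is approached as far as the arm can. A call with a number of a shift or a turn outside -1 to 1 is refused whole. A call with a gripper value outside its range is refused whole. The fingers move at their own pace and stop on an object; the grip force is fixed at half the most. Time passes only in rows, so rows that do not move let the fingers close. It gives the time, the measured TCP pose, the force, the opening and the grip force at its end, in the units of the state.
- r.get_state(): the state, without advancing time (a new reading comes with each control period).
- r.snapshot(name): name is "scene" or "top"; returns the picture (400x640x3 uint8, red, green, blue); there is no depth.
- r.camera_params(name): a dict with "fx", "fy", "cx", "cy" (pixels), "xyz" and "rotation" of the camera in the world. Camera axes: x right, y down, z forward; pixel columns grow to the right and rows downward; lengths in m; the calibration is good to about 2 mm. A picture is of the moment at which its call begins. camera_params takes no time and is no camera call.
- r.job_done(): hands the job in; it is judged then, once.
The state is a dict: "clock": time; "joints": joint angles; "qvel": joint speeds; "joint_efforts": joint torques, N m; "tool_pos": TCP position; "orientation": TCP orientation; "wrist_force": force on the tool from outside, world axes, zero at the start; "torque": the same for the moment, N m; "width": opening from 0.0 (shut) to 1.0 (fully open); "grip_force": force on a finger pad.
Only numpy, scipy, OpenCV 4.12 (cv2) and the standard library are available. Lean on these libraries where they do the work, as an engineer would, in place of code of your own. Each camera call takes 0.05 s, during which the arm holds its last target. There are 200 camera calls.

## Task

Take the four plug-in modules out of the black rack and put them into the four slots of the open instrument chassis in the same left-to-right order as they stand in the rack now, each upright, fully down in its slot, and with the fitting on its top still towards the front panel. Then lay the hold-down bar across the rear part of the modules and press it down until the sprung tabs at both ends have snapped under their ledges and it lies flat. Set everything down; do not let a module or the bar fall.

Things in the scene. Friction and masses are not known exactly. Their poses are not given: they have to be found in the camera images.
- amplifier: Plug-in module with a dark finned heat sink on top: housing 100 (x) x 30 (y) x 60 mm high, 0.25 kg. Origin: centre of underside; z up, x along its length, y across the row. Mid-top a black pull grip 18 (x) x 14 (y) x 32 mm, its top 92 mm above the origin. Fitting at the -x end of the top, up to 8 mm high, 13 mm or more from the centre; +x end bare. Starts with the fitting end to the robot.
- oscillator: Plug-in module with a round 26 mm steel can on top: housing 100 (x) x 30 (y) x 60 mm high, 0.25 kg. Origin: centre of underside; z up, x along its length, y across the row. Mid-top a black pull grip 18 (x) x 14 (y) x 32 mm, its top 92 mm above the origin. Fitting at the -x end of the top, up to 8 mm high, 13 mm or more from the centre; +x end bare. Starts with the fitting end to the robot.
- coupler: Plug-in module with two brass coaxial sockets on top: housing 100 (x) x 30 (y) x 60 mm high, 0.25 kg. Origin: centre of underside; z up, x along its length, y across the row. Mid-top a black pull grip 18 (x) x 14 (y) x 32 mm, its top 92 mm above the origin. Fitting at the -x end of the top, up to 8 mm high, 13 mm or more from the centre; +x end bare. Starts with the fitting end to the robot.
- filter: Plug-in module with a brass plate with six screws on top: housing 100 (x) x 30 (y) x 60 mm high, 0.25 kg. Origin: centre of underside; z up, x along its length, y across the row. Mid-top a black pull grip 18 (x) x 14 (y) x 32 mm, its top 92 mm above the origin. Fitting at the -x end of the top, up to 8 mm high, 13 mm or more from the centre; +x end bare. Starts with the fitting end to the robot.
- holder_amplifier: Fixed black open-topped holder in the rack, where the amplifier module stands at the start. Outside 116 (x) x 41 (y) x 26 mm high, inside 111 x 36, floor 3 mm thick. Origin: centre of underside; z up, x away from the robot, y to the left. The four holders stand in one row along y, 42 mm apart, in mixed order, on a 5 mm tray with 34 mm high ends.
- holder_oscillator: Fixed black open-topped holder in the rack, where the oscillator module stands at the start. Outside 116 (x) x 41 (y) x 26 mm high, inside 111 x 36, floor 3 mm thick. Origin: centre of underside; z up, x away from the robot, y to the left. The four holders stand in one row along y, 42 mm apart, in mixed order, on a 5 mm tray with 34 mm high ends.
- holder_coupler: Fixed black open-topped holder in the rack, where the coupler module stands at the start. Outside 116 (x) x 41 (y) x 26 mm high, inside 111 x 36, floor 3 mm thick. Origin: centre of underside; z up, x away from the robot, y to the left. The four holders stand in one row along y, 42 mm apart, in mixed order, on a 5 mm tray with 34 mm high ends.
- holder_filter: Fixed black open-topped holder in the rack, where the filter module stands at the start. Outside 116 (x) x 41 (y) x 26 mm high, inside 111 x 36, floor 3 mm thick. Origin: centre of underside; z up, x away from the robot, y to the left. The four holders stand in one row along y, 42 mm apart, in mixed order, on a 5 mm tray with 34 mm high ends.
- chassis: Open chassis, fixed, knobs to robot. Origin: table height under the bay's centre; x to rear, y left, z up. Slots along x, centres x=0, y=63, 21, -21, -63 mm; seated module underside z=14. Play 3 mm in y, 4.5 in x; roofed guides to z=41, end rails to z=44, side walls z=84 (y=+-105), front panel z=88 (x=-94). Two bar ledges: x 18 to 48, inner edge y=+-95.5, top z=76, 4 thick; bar goes at x=33, y=0.
- bar: Dark strip 14 (x) x 200 (y) x 6 mm, 0.08 kg, same both ways round. Origin: centre of its underside; z up. Grip block on top 14 (x) x 24 (y), top at z=36. At each end a rigid leg to z=-26 (y=+-86) and a white sprung tab to z=-19, sloping from y=+-91.5 at its tip to +-98. Starts on its legs. Pressed on ledges (6 to 16 N in all) the tabs snap below; then underside on ledges, 2 mm over modules.
Not all that is in view belongs to the job. What is shaped like the coupler but orange is not meant.

How it is judged:
On the way, in this order (a step that is already met when the one before it is completed fails the run):
1. all four modules are down in the chassis slots, the same way round and in the same left-to-right order as their holders (x of amplifier in the frame of chassis between -0.009 and 0.009 m and z of amplifier in the frame of chassis between 0.011 and 0.017 m and angle between each of amplifier, oscillator, coupler, filter's own z axis and vertical below 0.06 rad and ((y of amplifier in the frame of chassis between 0.054 and 0.072 m and y of chassis in the frame of amplifier between -0.078 and -0.048 m) or (y of amplifier in the frame of chassis between 0.012 and 0.03 m and y of chassis in the frame of amplifier between -0.036 and -0.006 m) or (y of amplifier in the frame of chassis between -0.03 and -0.012 m and y of chassis in the frame of amplifier between 0.006 and 0.036 m) or (y of amplifier in the frame of chassis between -0.072 and -0.054 m and y of chassis in the frame of amplifier between 0.048 and 0.078 m)) and x of oscillator in the frame of chassis between -0.009 and 0.009 m and z of oscillator in the frame of chassis between 0.011 and 0.017 m and ((y of oscillator in the frame of chassis between 0.054 and 0.072 m and y of chassis in the frame of oscillator between -0.078 and -0.048 m) or (y of oscillator in the frame of chassis between 0.012 and 0.03 m and y of chassis in the frame of oscillator between -0.036 and -0.006 m) or (y of oscillator in the frame of chassis between -0.03 and -0.012 m and y of chassis in the frame of oscillator between 0.006 and 0.036 m) or (y of oscillator in the frame of chassis between -0.072 and -0.054 m and y of chassis in the frame of oscillator between 0.048 and 0.078 m)) and x of coupler in the frame of chassis between -0.009 and 0.009 m and z of coupler in the frame of chassis between 0.011 and 0.017 m and ((y of coupler in the frame of chassis between 0.054 and 0.072 m and y of chassis in the frame of coupler between -0.078 and -0.048 m) or (y of coupler in the frame of chassis between 0.012 and 0.03 m and y of chassis in the frame of coupler between -0.036 and -0.006 m) or (y of coupler in the frame of chassis between -0.03 and -0.012 m and y of chassis in the frame of coupler between 0.006 and 0.036 m) or (y of coupler in the frame of chassis between -0.072 and -0.054 m and y of chassis in the frame of coupler between 0.048 and 0.078 m)) and x of filter in the frame of chassis between -0.009 and 0.009 m and z of filter in the frame of chassis between 0.011 and 0.017 m and ((y of filter in the frame of chassis between 0.054 and 0.072 m and y of chassis in the frame of filter between -0.078 and -0.048 m) or (y of filter in the frame of chassis between 0.012 and 0.03 m and y of chassis in the frame of filter between -0.036 and -0.006 m) or (y of filter in the frame of chassis between -0.03 and -0.012 m and y of chassis in the frame of filter between 0.006 and 0.036 m) or (y of filter in the frame of chassis between -0.072 and -0.054 m and y of chassis in the frame of filter between 0.048 and 0.078 m)) and ((y of holder_oscillator in the frame of holder_amplifier above 0 m and y of oscillator in the frame of amplifier above 0.02 m) or (y of holder_oscillator in the frame of holder_amplifier below 0 m and y of oscillator in the frame of amplifier below -0.02 m)) and ((y of holder_coupler in the frame of holder_amplifier above 0 m and y of coupler in the frame of amplifier above 0.02 m) or (y of holder_coupler in the frame of holder_amplifier below 0 m and y of coupler in the frame of amplifier below -0.02 m)) and ((y of holder_coupler in the frame of holder_oscillator above 0 m and y of coupler in the frame of oscillator above 0.02 m) or (y of holder_coupler in the frame of holder_oscillator below 0 m and y of coupler in the frame of oscillator below -0.02 m)) and ((y of holder_filter in the frame of holder_amplifier above 0 m and y of filter in the frame of amplifier above 0.02 m) or (y of holder_filter in the frame of holder_amplifier below 0 m and y of filter in the frame of amplifier below -0.02 m)) and ((y of holder_filter in the frame of holder_oscillator above 0 m and y of filter in the frame of oscillator above 0.02 m) or (y of holder_filter in the frame of holder_oscillator below 0 m and y of filter in the frame of oscillator below -0.02 m)) and ((y of holder_filter in the frame of holder_coupler above 0 m and y of filter in the frame of coupler above 0.02 m) or (y of holder_filter in the frame of holder_coupler below 0 m and y of filter in the frame of coupler below -0.02 m))), for 0.2 s.
2. the hold-down bar is snapped in at both ends (x of bar in the frame of chassis between 0.024 and 0.042 m and y of bar in the frame of chassis between -0.006 and 0.006 m and z of bar in the frame of chassis between 0.074 and 0.0776 m and angle between the z axis of bar and the z axis of chassis, either way round below 0.03 rad and angle between the y axis of bar and the y axis of chassis, either way round below 0.08 rad), for 0.2 s.
At the end, for the whole second after the job is handed in: Modules in the chassis slots in their holders' left-to-right order (9 mm in plan, 3 mm in depth, 0.06 rad upright), fitting ends to the front; bar snapped flat on its ledges (9 mm in x, 6 mm in y, 2 mm in height, 0.03 rad flat, 0.08 rad in yaw); all at rest (all of step 1 and all of step 2 and linear speed of each of amplifier, oscillator, coupler, filter, bar below 0.02 m/s); the robot touches nothing.
It fails at once if a module or the bar is let fall (faster than 0.7 m/s out of the fingers) ((linear speed of amplifier above 0.7 m/s and contact force between the fingers and amplifier below 0.2 N) or (linear speed of oscillator above 0.7 m/s and contact force between the fingers and oscillator below 0.2 N) or (linear speed of coupler above 0.7 m/s and contact force between the fingers and coupler below 0.2 N) or (linear speed of filter above 0.7 m/s and contact force between the fingers and filter below 0.2 N) or (linear speed of bar above 0.7 m/s and contact force between the fingers and bar below 0.2 N)).
It also fails if it takes over 131 s, if anything falls off the work surface, if the arm or the gripper's body presses on something with over 40 N, if the wrist force passes 120 N, or if a joint passes its speed limit or range.

## Working session

There is one attempt and no reset: what is moved stays moved. The work goes in short steps, Python scripts to look and compute and a tool call to move; the robot and the scene stay as the last step left them, time stands still between calls to the robot, and variables do not carry over. Pictures are saved under pics/ and viewed, at most 14 in all, crops included, and the job is handed in when it is done.

Besides the shell and the picture viewer there is one more tool, called after "Emit:" as name(argument=value, ...) on one line, values as JSON. move_arm: Moves the arm, as the interface text tells. Its arguments: {"type":"object","properties":{"plan":{"type":"array"}},"required":["plan"]}

```bash
mkdir -p pics
python3 - <<'E'
from workcell import r
import cv2
print(r.get_state(), r.pinch_z)
for n in("scene","top"):
    cv2.imwrite(f"pics/{n}0.png",r.snapshot(n)[:,:,::-1]); print(r.camera_params(n))
E
```

```text
{'clock': 0.0, 'joints': array([-1.40999884,  0.39920538,  0.04500655,  1.5378888 , -0.01872056,
        1.20690267, -0.05069254]), 'qvel': array([-0.00173167,  0.00030569, -0.0007977 , -0.00119581, -0.00144871,
        0.00088064,  0.00069729]), 'joint_efforts': array([ 8.46344392e-04, -4.75115347e+01,  1.36519834e+00, -2.54229569e+01,
        1.16970480e-02,  9.34401382e-03, -5.49654509e-07]), 'tool_pos': array([0.16676771, 0.62757867, 0.23025035]), 'orientation': array([-3.13961266e+00,  1.07555069e-04,  2.88193250e+00]), 'wrist_force': array([ 0.01978117,  0.13878425, -0.39301991]), 'torque': array([-0.00748454,  0.05197382, -0.03037077]), 'grip_force': 0.0, 'width': 1.0020772065065933} 0.0187
{'fx': 407.78732141822417, 'fy': 407.78732141822417, 'cx': 323.0029658421906, 'cy': 200.38448041606944, 'xyz': array([ 0.87142464, -0.41557831,  0.65158367]), 'rotation': array([-2.37455986, -0.01654772,  0.78156968])}
{'fx': 363.63993220445724, 'fy': 363.63993220445724, 'cx': 321.3746197396862, 'cy': 193.89772156479725, 'xyz': array([ 0.30704176, -0.00686615,  0.97015671]), 'rotation': array([-2.96344101,  0.01841265, -1.55834976])}
```

View pics/scene0.png

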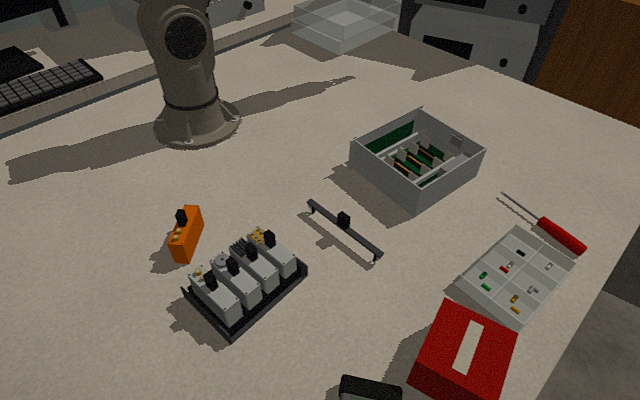

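View pics/top0.png

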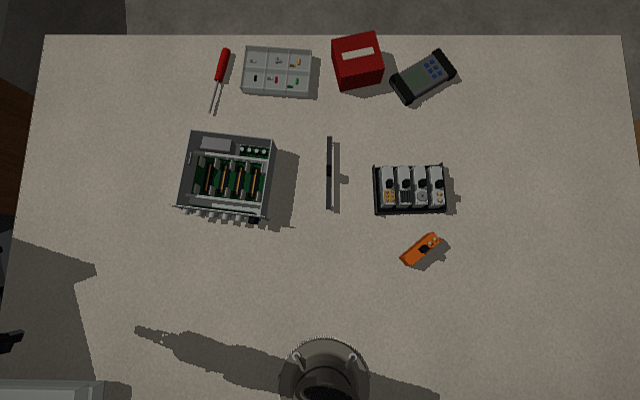

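The top view shows the chassis at about (228,172), the bar at (329,172), the rack at (410,187) and the orange decoy at (420,248). I'll enlarge these.

```bash
cat > h.py <<'E'
import numpy as np, cv2
from scipy.spatial.transform import Rotation as R
from workcell import r
C={n:r.camera_params(n) for n in("scene","top")}
def ray(n,uv):
    c=C[n]; M=R.from_euler('xyz',c['rotation']).as_matrix()
    return c['xyz'],M@np.array([(uv[0]-c['cx'])/c['fx'],(uv[1]-c['cy'])/c['fy'],1])
def onz(n,uv,z):
    o,d=ray(n,uv); return o+d*(z-o[2])/d[2]
def proj(n,p):
    c=C[n]; M=R.from_euler('xyz',c['rotation']).as_matrix()
    q=M.T@(np.array(p)-c['xyz']); return np.array([c['fx']*q[0]/q[2]+c['cx'],c['fy']*q[1]/q[2]+c['cy']])
def crop(n,img,x0,y0,w,h,k,name):
    cv2.imwrite(name,cv2.resize(img[y0:y0+h,x0:x0+w,::-1],None,fx=k,fy=k,interpolation=cv2.INTER_NEAREST))
E
python3 - <<'E'
import cv2,numpy as np
t=cv2.imread("pics/top0.png")
def c(x,y,w,h,k):return cv2.resize(t[y:y+h,x:x+w],None,fx=k,fy=k,interpolation=cv2.INTER_CUBIC)
cv2.imwrite("pics/a.png",c(170,120,125,110,6)[:600])
cv2.imwrite("pics/b.png",c(320,130,130,90,6))
E
```

```text
(no output)
```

View pics/a.png

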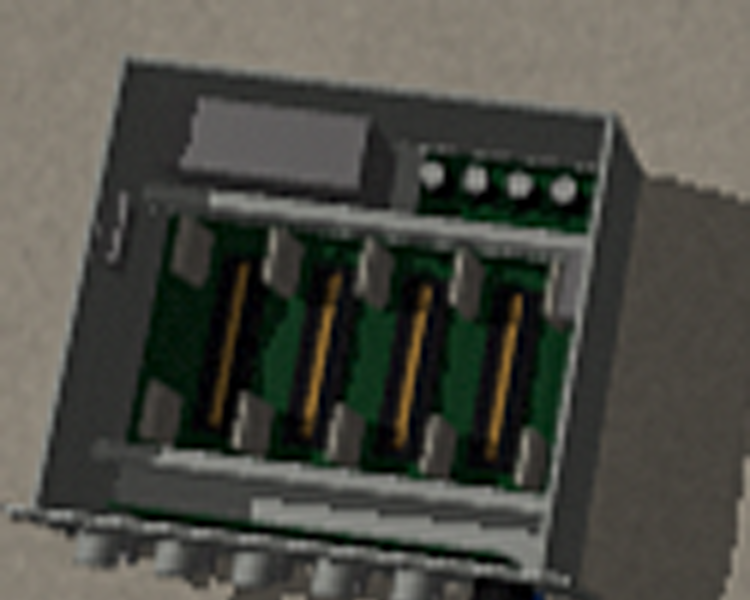

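View pics/b.png

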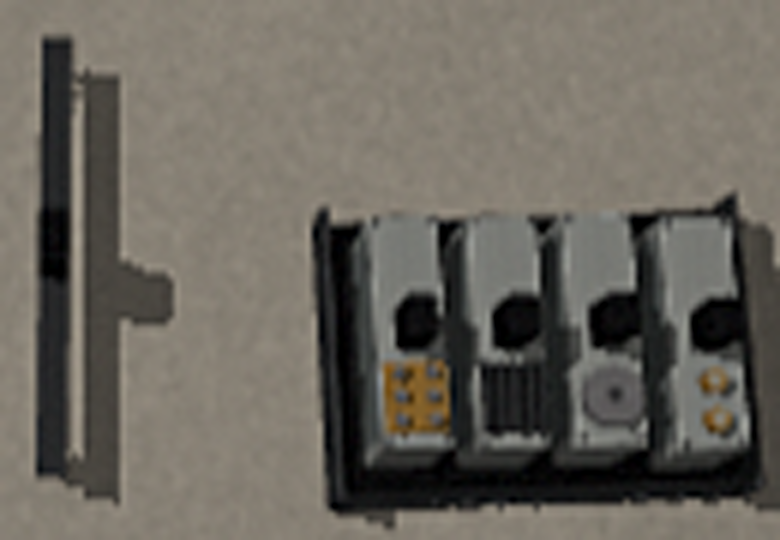

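Left to right (+y first) the rack holds filter, amplifier, oscillator, coupler. In the top image the chassis wall corners are near (191,130) and (272,139), and the panel ends near (171,205) and (265,217). The four gold connectors mark the slots. The bar block is near (329,170).

```bash
cat > m.py <<'E'
from h import *
import sys
def blobs(n,box,cond,amin=6):
    x0,y0,w,h=box; im=IM[n][y0:y0+h,x0:x0+w]; hsv=cv2.cvtColor(im,cv2.COLOR_RGB2HSV).astype(int)
    m=cond(im.astype(int),hsv).astype(np.uint8)
    k,l,s,c=cv2.connectedComponentsWithStats(m,connectivity=8)
    out=[]
    for i in range(1,k):
        if s[i,4]>=amin:
            ys,xs=np.nonzero(l==i); pts=np.c_[xs,ys].astype(np.float32)
            (cx,cy),(a,b),ang=cv2.minAreaRect(pts)
            out.append((np.round([c[i,0]+x0,c[i,1]+y0],2),s[i,4],np.round([cx+x0,cy+y0,a,b,ang],1)))
    return out
E
python3 - <<'E'
import m; from m import *
m.IM={n:cv2.imread(f"pics/{n}0.png")[:,:,::-1].copy() for n in("scene","top")}
gold=lambda im,h:(h[...,0]>8)&(h[...,0]<28)&(h[...,1]>120)&(h[...,2]>70)
for n,box in(("top",(180,150,90,60)),("scene",(370,120,100,80))):
    print(n)
    for b in blobs(n,box,gold): print(b, onz(n,b[0],.02).round(4))
print("corners")
for uv,z in(((191.2,130),.084),((272,138.7),.084),((170.8,205.3),.088),((265.3,217),.088)): print(onz("top",uv,z).round(4))
dark=lambda im,h:im.max(2)<45
print("grips/bar")
for b in blobs("top",(375,165,70,45),lambda im,h:im.max(2)<28): print(b,onz("top",b[0],.098).round(4))
for b in blobs("top",(320,130,17,90),lambda im,h:im.max(2)<65): print(b,onz("top",b[0],.032).round(4))
for b in blobs("top",(320,130,17,90),lambda im,h:im.max(2)<22): print(b,onz("top",b[0],.062).round(4))
E
```

```text
top
(array([238.21, 180.79]), np.int32(42), array([238.2, 180.5,   1.6,  25.5,  10. ])) [0.5116 0.2365 0.02  ]
(array([253.76, 181.24]), np.int32(38), array([253.8, 181. ,   1.5,  24.3,   9.5])) [0.5108 0.1945 0.02  ]
(array([222.7 , 180.58]), np.int32(33), array([222.6, 180.9,   1.5,  20.4,  10.3])) [0.5119 0.2784 0.02  ]
scene
(array([425.89, 152.74]), np.int32(19), array([425.8, 152.7,  16.6,   0.8,  33.7])) [0.5116 0.3183 0.02  ]
(array([414.28, 159.41]), np.int32(32), array([414.1, 159.3,  16.6,   1.8,  35. ])) [0.5067 0.2773 0.02  ]
(array([402.15, 166.42]), np.int32(33), array([402.1, 166.4,  16.6,   1.9,  35.5])) [0.5018 0.2359 0.02  ]
corners
[0.6305 0.3488 0.084 ]
[0.6084 0.1393 0.084 ]
[0.4337 0.383  0.088 ]
[0.4071 0.1477 0.088 ]
grips/bar
(array([426.56, 166.56]), np.int32(9), array([427., 167.,   2.,   4.,  90.])) [ 0.5345 -0.2465  0.098 ]
(array([398.39, 199.32]), np.int32(314), array([409.5, 188.5,  41. ,  69. ,  90. ])) [ 0.4523 -0.1755  0.098 ]
(array([393.73, 168.55]), np.int32(11), array([394., 169.,   4.,   2.,  90.])) [ 0.5289 -0.166   0.098 ]
(array([440.28, 18
[... 1098 characters left out ...]
([375. , 206.5,   5. ,   0. , -90. ])) [ 0.4342 -0.1188  0.098 ]
(array([328.62, 172.73]), np.int32(359), array([328.5, 173.5,  73. ,   5. ,  90. ])) [ 0.5329 -0.006   0.032 ]
(array([334., 150.]), np.int32(7), array([334., 150.,   6.,   0., -90.])) [ 0.5955 -0.0198  0.032 ]
(array([334. , 164.5]), np.int32(8), array([334. , 164.5,   7. ,   0. , -90. ])) [ 0.5555 -0.0201  0.032 ]
(array([334., 176.]), np.int32(13), array([334., 176.,  12.,   0., -90.])) [ 0.5241 -0.0203  0.032 ]
(array([334. , 201.5]), np.int32(6), array([334. , 201.5,   5. ,   0. , -90. ])) [ 0.4559 -0.0207  0.032 ]
(array([328.54, 170.26]), np.int32(46), array([328.5, 170.5,  11. ,   3. ,  90. ])) [ 0.5322 -0.0057  0.062 ]
```

```bash
cat > ov.py <<'E'
from h import *
def chas(p,q):
    x,y,a=p; c,s=np.cos(a),np.sin(a); return [x+c*q[0]-s*q[1],y+s*q[0]+c*q[1],q[2]]
def overlay(img,n,box,k,P):
    x0,y0,w,h=box; o=cv2.resize(img[y0:y0+h,x0:x0+w,::-1],None,fx=k,fy=k,interpolation=cv2.INTER_CUBIC)
    def L(a,b,col):
        pts=[tuple(int(v) for v in ((proj(n,chas(P,q))-[x0,y0]+.5)*k)) for q in(a,b)]; cv2.line(o,*pts,col,1)
    for s in(1,-1): L((-.094,.105*s,.084),(.11,.105*s,.084),(0,0,255))
    L((-.094,-.118,.088),(-.094,.118,.088),(0,255,255))
    for y in(.063,.021,-.021,-.063): L((-.035,y,.018),(.035,y,.018),(255,0,255))
    for x in(-.0545,.0545): L((x,-.09,.044),(x,.09,.044),(255,255,0))
    for y in(.084,.042,0,-.042,-.084): L((-.045,y,.041),(.045,y,.041),(0,255,0))
    return o
E
python3 - <<'E'
from ov import *
P=(.5144,.2565,-.107)
I={n:cv2.imread(f"pics/{n}0.png")[:,:,::-1] for n in("scene","top")}
a=overlay(I["top"],"top",(170,125,110,98),5.4,P); b=overlay(I["scene"],"scene",(345,100,145,115),4,P)
cv2.imwrite("pics/ov1.png",a); cv2.imwrite("pics/ov2.png",b)
E
```

```text
(no output)
```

View pics/ov1.png

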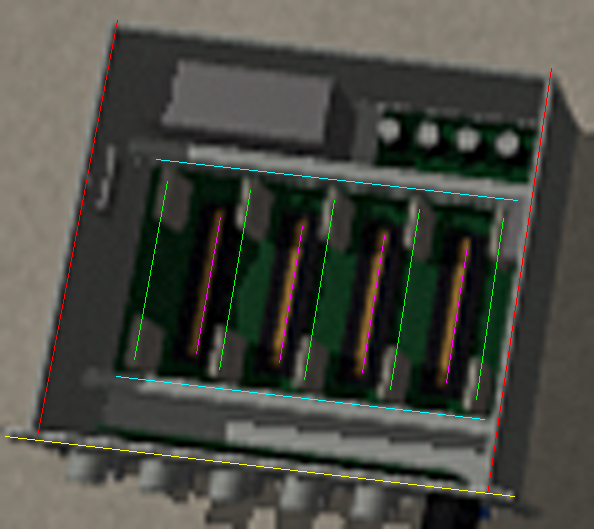

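View pics/ov2.png

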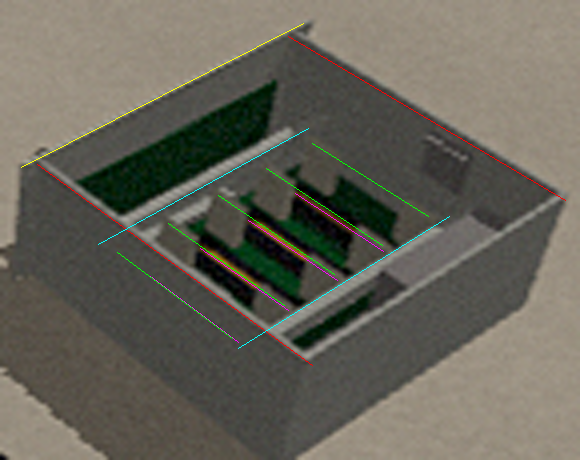

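Run:
```python
import m; from m import *
m.IM={n:cv2.imread(f"pics/{n}0.png")[:,:,::-1].copy() for n in("scene","top")}
g=cv2.cvtColor(m.IM["top"],cv2.COLOR_RGB2GRAY).astype(float)
# bare tops: far edge row and side columns (half-level crossings)
for c0 in(388,404.5,420.5,437):
    L,Rr=[],[]
    for row in range(170,178):
        p=g[row,int(c0)-10:int(c0)+11]; xs=np.arange(int(c0)-10,int(c0)+11)
        b=p>105; i=np.nonzero(b)[0]
        print(row,xs[i].min() if len(i) else None,xs[i].max() if len(i) else None,end=' | ')
    print()
    print([int(v) for v in g[160:212,int(c0)]])
for b in blobs("scene",(180,220,110,100),lambda im,h:im.max(2)<30,20): print(b[0],b[1],b[2])
```

```text
170 382 398 | 171 382 398 | 172 382 398 | 173 382 398 | 174 382 398 | 175 382 398 | 176 382 398 | 177 382 398 | 
[124, 131, 130, 127, 129, 123, 119, 122, 120, 121, 121, 121, 122, 118, 120, 120, 121, 126, 91, 31, 2, 9, 15, 14, 16, 14, 0, 0, 51, 108, 112, 72, 49, 87, 104, 74, 46, 82, 101, 77, 51, 75, 116, 138, 91, 42, 53, 41, 15, 6, 7, 10]
170 398 414 | 171 398 414 | 172 398 414 | 173 398 414 | 174 398 414 | 175 398 414 | 176 398 414 | 177 398 414 | 
[129, 129, 132, 129, 130, 121, 116, 121, 120, 119, 119, 120, 119, 119, 120, 118, 120, 122, 124, 76, 0, 7, 10, 9, 4, 1, 4, 0, 49, 114, 85, 12, 17, 18, 21, 23, 24, 23, 23, 27, 29, 26, 109, 142, 93, 42, 51, 40, 16, 8, 1, 18]
170 414 430 | 171 414 430 | 172 414 430 | 173 414 430 | 174 414 430 | 175 414 425 | 176 414 425 | 177 414 425 | 
[126, 126, 128, 126, 128, 135, 127, 118, 120, 119, 119, 120, 117, 119, 118, 117, 118, 121, 125, 78, 0, 0, 9, 5, 9, 0, 0, 17, 104, 128, 121, 97, 87, 91, 92, 93, 91, 89, 91, 93, 62, 99, 123, 128, 88, 43, 54, 34, 3, 2, 10, 26]
170 430 441 | 171 430 441 | 172 430 441 | 173 430 441 | 174 430 441 | 175 431 441 | 176 431 441 | 177 431 441 | 
[122, 121, 125, 133, 107, 42, 100, 124, 119, 119, 120, 120, 118, 120, 120, 120, 117, 119, 123, 106, 51, 0, 5, 9, 6, 8, 1, 0, 30, 106, 126, 107, 84, 78, 58, 78, 112, 122, 103, 83, 82, 107, 123, 128, 105, 63, 48, 40, 10, 0, 16, 24]
[182.65 222.46] 37 [183. 223.   6.   6.  90.]
[269.2  238.57] 150 [269.4 238.5  17.3  10.4  78.7]
[250.61 251.54] 166 [251.  251.5  17.9  12.1  63.4]
[232.21 265.83] 165 [232.3 265.8  17.   12.   45. ]
[210.39 280.4 ] 175 [210.6 280.7  18.8  11.2  63.4]
[265.47 299.28] 522 [262.6 296.4  18.5  65.3  48.8]
[199.79 304.11] 327 [199.2 304.2  48.4  11.7  48.8]
```

```bash
cat >> h.py <<'E'
def tri(a,b):
    (o1,d1),(o2,d2)=ray("top",a),ray("scene",b)
    t=np.linalg.lstsq(np.c_[d1,-d2],o2-o1,rcond=None)[0]; p,q=o1+t[0]*d1,o2+t[1]*d2
    return (p+q)/2,np.linalg.norm(p-q)
E
python3 - <<'E'
from h import *
for a,b in(((388.84,183.55),(269.2,238.57)),((405.54,183.38),(250.61,251.54)),((422.2,183.3),(232.21,265.83)),((439,183.3),(210.39,280.4))):
    print(*tri(a,b), onz("top",a,.084).round(4),onz("scene",b,.084).round(4))
for c,f in((388,165.8),(420,165.6)):
  print(onz("top",(c,204.1),.068).round(4),onz("top",(c,f),.068).round(4))
# bar scene end points/grip
print(onz("top",(328.6,170.26),.044),onz("scene",(344,220),.047))
# bar ends
for v in (136.2,209.3): print(onz("top",(328.6,v),.032))
E
```

```text
[ 0.49348845 -0.15565848  0.08553122] 0.0007331904256948934 [ 0.494  -0.1556  0.084 ] [ 0.4922 -0.1553  0.084 ]
[ 0.49390152 -0.1968312   0.08666141] 0.0012447471452184953 [ 0.4948 -0.1969  0.084 ] [ 0.4917 -0.1963  0.084 ]
[ 0.49498788 -0.23727665  0.08615549] 0.0003168683797898454 [ 0.4954 -0.238   0.084 ] [ 0.4937 -0.2365  0.084 ]
[ 0.49468502 -0.2788412   0.08740805] 0.001248262345716868 [ 0.4957 -0.2793  0.084 ] [ 0.492  -0.2785  0.084 ]
[ 0.4449 -0.1551  0.068 ] [ 0.5436 -0.1571  0.068 ]
[ 0.4457 -0.2348  0.068 ] [ 0.5447 -0.2383  0.068 ]
[ 0.53665513 -0.00587237  0.044     ] [ 0.53468965 -0.00330526  0.047     ]
[ 0.63409999 -0.00501622  0.032     ]
[ 0.43523603 -0.00679136  0.032     ]
```

Emit:
move_arm(plan=[[[0, 0, 0], [0, 0, -0.83], 0.6], [[0, 0, 0], [0, 0, -0.83], 0.6], [[0, 0, 0], [0, 0, -0.82], 0.6], [[-1, -1, 0], [0, 0, 0], 0.6], [[-1, -1, 0], [0, 0, 0], 0.6]])

```text
clock: 0.72
tool_pos: [0.207, 0.5875, 0.2306]
orientation: [-3.14, -0.0, -3.141]
wrist_force: [0.1, 0.3, -0.9]
width: 0.398
grip_force: 0.0
```

Emit:
move_arm(plan=[[[-1, -1, 0], [0, 0, 0], 0.6], [[-1, -1, 0], [0, 0, 0], 0.6], [[-1, -1, 0], [0, 0, 0], 0.6], [[-1, -1, 0], [0, 0, 0], 0.6], [[-1, -1, 0], [0, 0, 0], 0.6]])

```text
clock: 1.35
tool_pos: [0.3074, 0.4872, 0.2308]
orientation: [-3.141, -0.0, 3.142]
wrist_force: [0.5, 0.8, 0.1]
width: 0.403
grip_force: 0.0
```

Emit:
move_arm(plan=[[[-1, -1, 0], [0, 0, 0], 0.6], [[-1, -1, 0], [0, 0, 0], 0.6], [[-1, -1, 0], [0, 0, 0], 0.6], [[-1, -1, 0], [0, 0, 0], 0.6], [[-1, -1, 0], [0, 0, 0], 0.6]])

```text
clock: 1.98
tool_pos: [0.4073, 0.3873, 0.2309]
orientation: [-3.141, -0.001, -3.142]
wrist_force: [0.0, 0.3, 0.7]
width: 0.4
grip_force: 0.0
```

Emit:
move_arm(plan=[[[-1, -1, 0], [0, 0, 0], 0.6], [[-1, -1, 0], [0, 0, 0], 0.6], [[-1, -1, 0], [0, 0, 0], 0.6], [[-1, -1, 0], [0, 0, 0], 0.6], [[-0.35, -1, 0], [0, 0, 0], 0.6]])

```text
clock: 2.6
tool_pos: [0.4946, 0.2869, 0.2309]
orientation: [-3.141, -0.0, 3.141]
wrist_force: [-0.4, 0.2, -0.4]
width: 0.398
grip_force: 0.0
```

Emit:
move_arm(plan=[[[0, -1, 0], [0, 0, 0], 0.6], [[0, -1, 0], [0, 0, 0], 0.6], [[0, -1, 0], [0, 0, 0], 0.6], [[0, -1, 0], [0, 0, 0], 0.6], [[0, -1, 0], [0, 0, 0], 0.6]])

```text
clock: 3.22
tool_pos: [0.4938, 0.1869, 0.2314]
orientation: [3.141, 0.0, -3.141]
wrist_force: [0.0, -0.6, 0.0]
width: 0.396
grip_force: 0.0
```

Emit:
move_arm(plan=[[[0, -1, 0], [0, 0, 0], 0.6], [[0, -1, 0], [0, 0, 0], 0.6], [[0, -1, 0], [0, 0, 0], 0.6], [[0, -1, 0], [0, 0, 0], 0.6], [[0, -1, 0], [0, 0, 0], 0.6]])

```text
clock: 3.85
tool_pos: [0.494, 0.0869, 0.2313]
orientation: [3.141, 0.0, 3.141]
wrist_force: [-0.4, 0.1, -0.6]
width: 0.4
grip_force: 0.0
```

Emit:
move_arm(plan=[[[0, -1, 0], [0, 0, 0], 0.6], [[0, -1, 0], [0, 0, 0], 0.6], [[0, -1, 0], [0, 0, 0], 0.6], [[0, -1, 0], [0, 0, 0], 0.6], [[0, -1, 0], [0, 0, 0], 0.6]])

```text
clock: 4.47
tool_pos: [0.4938, -0.0131, 0.2313]
orientation: [3.141, 0.0, 3.141]
wrist_force: [-0.6, 0.3, 0.3]
width: 0.4
grip_force: 0.0
```

Emit:
move_arm(plan=[[[0, -1, 0], [0, 0, 0], 0.6], [[0, -1, 0], [0, 0, 0], 0.6], [[0, -1, 0], [0, 0, 0], 0.6], [[0, -1, 0], [0, 0, 0], 0.6], [[0, -1, 0], [0, 0, 0], 0.6]])

```text
clock: 5.1
tool_pos: [0.4937, -0.113, 0.2313]
orientation: [3.141, 0.0, 3.142]
wrist_force: [0.6, 0.7, 0.4]
width: 0.397
grip_force: 0.0
```

Emit:
move_arm(plan=[[[0, -1, 0], [0, 0, 0], 0.6], [[0, -1, 0], [0, 0, 0], 0.6], [[0, 0, 0], [0, 0, 0], 0.6]])

```text
clock: 5.48
tool_pos: [0.4933, -0.1539, 0.2313]
orientation: [-3.141, 0.0, 3.138]
wrist_force: [0.2, 0.2, -0.0]
width: 0.399
grip_force: 0.0
```

Emit:
move_arm(plan=[[[0, -0.1, 1], [0, 0, 0], 0.6], [[0, 0, 1], [0, 0, 0], 0.6], [[0, 0, 1], [0, 0, 0], 0.6], [[0, 0, 1], [0, 0, 0], 0.6], [[0, 0, 1], [0, 0, 0], 0.6]])

```text
clock: 6.1
tool_pos: [0.4941, -0.1525, 0.1306]
orientation: [3.141, 0.0, -3.14]
wrist_force: [0.2, 0.2, 0.3]
width: 0.398
grip_force: 0.0
```

Emit:
move_arm(plan=[[[0, 0, 1], [0, 0, 0], 0.6], [[0, 0, 1], [0, 0, 0], 0.6], [[0, 0, 0.8], [0, 0, 0], 0.6], [[0, 0, 0], [0, 0, 0], 0.6]])

```text
clock: 6.6
tool_pos: [0.4931, -0.153, 0.0742]
orientation: [3.141, -0.003, -3.141]
wrist_force: [0.3, -0.7, 0.5]
width: 0.404
grip_force: 0.0
```

Emit:
move_arm(plan=[[[0, 0, 0], [0, 0, 0], 1], [[0, 0, 0], [0, 0, 0], 1], [[0, 0, 0], [0, 0, 0], 1], [[0, 0, 0], [0, 0, 0], 1]])

```text
clock: 7.1
tool_pos: [0.4946, -0.154, 0.0759]
orientation: [-3.141, 0.001, 3.142]
wrist_force: [1.2, -1.8, 0.9]
width: 0.15
grip_force: 61.1
```

Emit:
move_arm(plan=[[[0, 0, -0.5], [0, 0, 0], 1], [[0, 0, -1], [0, 0, 0], 1], [[0, 0, -1], [0, 0, 0], 1], [[0, 0, -1], [0, 0, 0], 1], [[0, 0, -1], [0, 0, 0], 1]])

```text
clock: 7.72
tool_pos: [0.4932, -0.1534, 0.166]
orientation: [3.141, -0.001, 3.141]
wrist_force: [0.4, 0.4, -2.3]
width: 0.152
grip_force: 60.7
```

Emit:
move_arm(plan=[[[0, 0, -1], [0, 0, 0], 1], [[0, 0, -1], [0, 0, 0], 1], [[0, 1, -0.25], [0, 0, 0], 1], [[0, 1, 0], [0, 0, 0], 1], [[0, 1, 0], [0, 0, 0], 1]])

```text
clock: 8.35
tool_pos: [0.4932, -0.093, 0.2105]
orientation: [3.141, -0.001, 3.141]
wrist_force: [0.9, 0.4, -2.1]
width: 0.152
grip_force: 60.7
```

Emit:
move_arm(plan=[[[-0.27, 1, 0], [0, 0, 0], 1], [[-0.27, 1, 0], [0, 0, 0], 1], [[-0.27, 1, 0], [0, 0, 0], 1], [[-0.27, 1, 0], [0, 0, 0], 1], [[-0.27, 1, 0], [0, 0, 0], 1]])

```text
clock: 8.98
tool_pos: [0.5205, 0.007, 0.2104]
orientation: [3.141, -0.001, 3.141]
wrist_force: [0.4, -0.2, -2.3]
width: 0.15
grip_force: 60.7
```

Emit:
move_arm(plan=[[[0, 1, 0], [0, 0, 0], 1], [[0, 1, 0], [0, 0, 0], 1], [[0, 1, 0], [0, 0, 0], 1], [[0, 1, 0], [0, 0, 0], 1], [[0, 1, 0], [0, 0, 0], 1]])

```text
clock: 9.6
tool_pos: [0.5207, 0.1072, 0.2103]
orientation: [3.142, -0.0, 3.141]
wrist_force: [-0.7, -0.4, -1.9]
width: 0.152
grip_force: 60.7
```

Emit:
move_arm(plan=[[[0, 1, 0], [0, 0, 0], 1], [[0, 1, 0], [0, 0, 0], 1], [[0, 1, 0], [0, 0, 0], 1], [[0, 1, 0], [0, 0, 0], 1], [[0, 1, 0], [0, 0, 0], 1]])

```text
clock: 10.22
tool_pos: [0.5209, 0.2076, 0.2103]
orientation: [3.142, -0.0, 3.142]
wrist_force: [0.5, 0.6, -3.2]
width: 0.15
grip_force: 60.7
```

Emit:
move_arm(plan=[[[0, 1, 0], [0, 0, 0], 1], [[0, 1, 0], [0, 0, 0], 1], [[0, 1, 0], [0, 0, 0], 1], [[0, 1, 0], [0, 0, 0], 1], [[0, 1, 0], [0, 0, 0], 1]])

```text
clock: 10.85
tool_pos: [0.5209, 0.3076, 0.2103]
orientation: [3.142, 0.0, 3.142]
wrist_force: [-0.1, -0.1, -1.4]
width: 0.151
grip_force: 60.7
```

Emit:
move_arm(plan=[[[0, 0.67, 0], [0, 0, 0], 1], [[0, 0, 0], [0, 0, 0.51], 1], [[0, 0, 0], [0, 0, 0.51], 1], [[0, 0, 0], [0, 0, 0], 1]])

```text
clock: 11.35
tool_pos: [0.521, 0.3196, 0.2103]
orientation: [-3.141, 0.0, 3.035]
wrist_force: [0.1, -0.2, -3.0]
width: 0.152
grip_force: 60.6
```

Run:
```python
from ov import *
t=r.snapshot("top"); s=r.snapshot("scene"); np.savez("pics/s1.npz",t=t,s=s); P=(.5145,.257,-.107)
print(r.get_state()["tool_pos"],r.get_state()["orientation"],r.get_state()["joints"].round(2))
a=cv2.resize(t[125:215,170:280,::-1],None,fx=4,fy=4,interpolation=cv2.INTER_CUBIC)
b=cv2.resize(s[60:215,345:490,::-1],None,fx=2.4,fy=2.4,interpolation=cv2.INTER_CUBIC)[:360]
o=np.zeros((400,800,3),np.uint8);o[:360,:440]=a;o[:b.shape[0],445:445+b.shape[1]]=b;cv2.imwrite("pics/c1.png",o)
```

```text
[0.52099526 0.31961486 0.21032097] [-3.14152463e+00  6.10594729e-06  3.03531702e+00] [-0.84  0.36  0.28  1.67 -0.11  1.14  0.94]
```

View pics/c1.png

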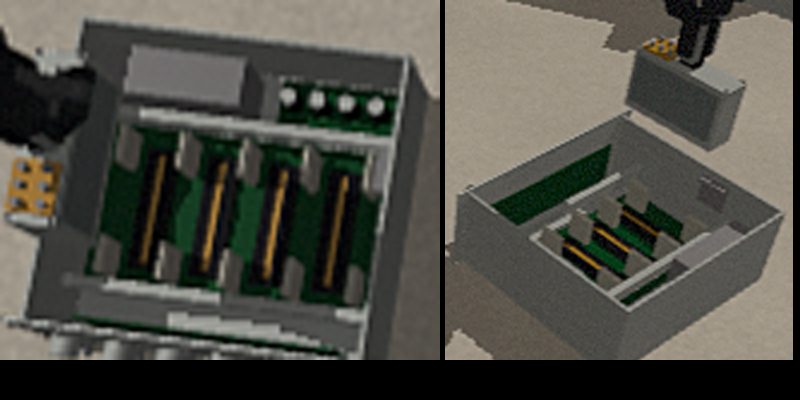

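The filter is held upright above slot 1. In the scene view its near rear edge runs from about (456,98) to (454,122). I'll compare the housing's corners with where they should project.

Run:
```python
from ov import *
P=(.521,.3196,-.107); d=np.load("pics/s1.npz"); s=d["s"]
f=lambda p:((p-[345,60]+.5)*2.4).round(0)
o=cv2.resize(s[65:135,415:480,::-1],None,fx=8,fy=8,interpolation=cv2.INTER_CUBIC)
for q in((.05,-.015),(-.05,-.015),(.05,.015)):
    for z in(.1438,.2038):
        p=proj("scene",chas(P,(*q,z))); print(q,z,p.round(1)); cv2.circle(o,tuple(int(v) for v in (p-[415,65]+.5)*8),4,(0,0,255),1)
cv2.imwrite("pics/c2.png",o)
```

```text
(0.05, -0.015) 0.1438 [454.7 123.9]
(0.05, -0.015) 0.2038 [462.   99.3]
(-0.05, -0.015) 0.1438 [419.2 103.3]
(-0.05, -0.015) 0.2038 [424.4  79.2]
(0.05, 0.015) 0.1438 [463.4 118.9]
(0.05, 0.015) 0.2038 [471.1  94.5]
```

View pics/c2.png

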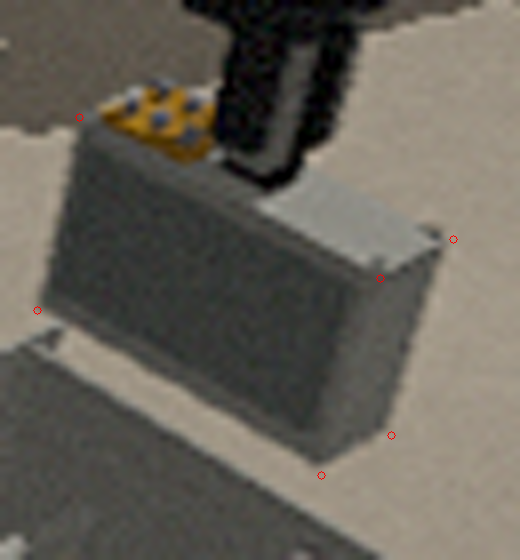

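Emit:
move_arm(plan=[[[0, 0, 1], [0, 0, 0], 1], [[0, 0, 1], [0, 0, 0], 1], [[0, 0, 1], [0, 0, 0], 1], [[0, 0, 1], [0, 0, 0], 1], [[0, 0, 0.8], [0, 0, 0], 1]])

```text
clock: 12.08
tool_pos: [0.5208, 0.3196, 0.1135]
orientation: [-3.141, -0.0, 3.035]
wrist_force: [-0.4, -0.4, -2.1]
width: 0.147
grip_force: 60.7
```

Emit:
move_arm(plan=[[[0, 0, 0.3], [0, 0, 0], 1], [[0, 0, 0.2], [0, 0, 0], 1], [[0, 0, 0.2], [0, 0, 0], 1]])

```text
clock: 12.45
tool_pos: [0.5215, 0.3199, 0.1008]
orientation: [3.141, 0.001, 3.035]
wrist_force: [-0.4, 0.0, -1.9]
width: 0.153
grip_force: 60.6
```

Emit:
move_arm(plan=[[[0, 0, 0.3], [0, 0, 0], 1], [[0, 0, 0.3], [0, 0, 0], 1], [[0, 0, 0.2], [0, 0, 0], 1], [[0, 0, 0.15], [0, 0, 0], 1], [[0, 0, 0], [0, 0, 0], 1]])

```text
clock: 13.08
tool_pos: [0.521, 0.3197, 0.0819]
orientation: [3.141, -0.0, 3.035]
wrist_force: [-1.0, -0.2, 1.4]
width: 0.15
grip_force: 61.2
```

Emit:
move_arm(plan=[[[0, 0, 0.05], [0, 0, 0], 1], [[0, 0, 0.05], [0, 0, 0], 1], [[0, 0, 0], [0, 0, 0], 1]])

```text
clock: 13.45
tool_pos: [0.521, 0.3197, 0.0818]
orientation: [3.141, -0.0, 3.035]
wrist_force: [-5.1, -2.7, 14.4]
width: 0.149
grip_force: 62.9
```

Emit:
move_arm(plan=[[[0, 0, 0], [0, 0, 0], 0.6], [[0, 0, 0], [0, 0, 0], 0.6], [[0, 0, -0.6], [0, 0, 0], 0.6], [[0, 0, -1], [0, 0, 0], 0.6], [[0, 0, -1], [0, 0, 0], 0.6]])

```text
clock: 14.08
tool_pos: [0.5212, 0.3197, 0.1324]
orientation: [3.141, 0.001, 3.035]
wrist_force: [0.8, -0.1, -1.3]
width: 0.402
grip_force: 0.0
```

Emit:
move_arm(plan=[[[0, 0, -1], [0, 0, 0], 0.6], [[0, 0, -0.7], [0, 0, -0.51], 0.6], [[0, 0, 0], [0, 0, -0.51], 0.6], [[0, -1, 0], [0, 0, 0], 0.6], [[0, -1, 0], [0, 0, 0], 0.6]])

```text
clock: 14.7
tool_pos: [0.521, 0.2773, 0.1653]
orientation: [-3.141, -0.0, 3.14]
wrist_force: [0.1, -0.8, 0.1]
width: 0.4
grip_force: 0.0
```

Run:
```python
from ov import *
t=r.snapshot("top"); s=r.snapshot("scene"); np.savez("pics/s2.npz",t=t,s=s)
print(r.get_state()["tool_pos"])
a=cv2.resize(t[125:215,170:280,::-1],None,fx=4,fy=4,interpolation=cv2.INTER_CUBIC)
b=cv2.resize(s[60:215,345:490,::-1],None,fx=2.4,fy=2.4,interpolation=cv2.INTER_CUBIC)[:360]
o=np.zeros((400,800,3),np.uint8);o[:360,:440]=a;o[:b.shape[0],445:445+b.shape[1]]=b;cv2.imwrite("pics/c3.png",o)
```

```text
[0.52159092 0.27464313 0.16530199]
```

View pics/c3.png

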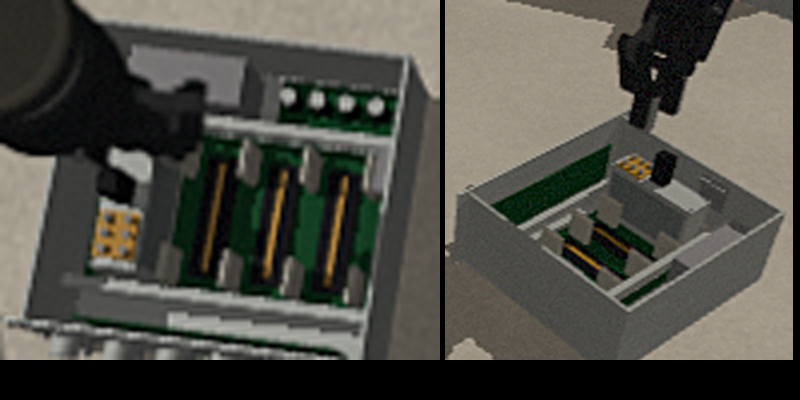

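Emit:
move_arm(plan=[[[0.27, -1, 0], [0, 0, 0], 0.6], [[0.27, -1, 0], [0, 0, 0], 0.6], [[0.27, -1, 0], [0, 0, 0], 0.6], [[0.27, -1, 0], [0, 0, 0], 0.6], [[0.27, -1, 0], [0, 0, 0], 0.6]])

```text
clock: 15.42
tool_pos: [0.4935, 0.1782, 0.1654]
orientation: [3.141, 0.0, 3.141]
wrist_force: [1.0, -0.1, -0.1]
width: 0.397
grip_force: 0.0
```

Emit:
move_arm(plan=[[[0, -1, 0], [0, 0, 0], 0.6], [[0, -1, 0], [0, 0, 0], 0.6], [[0, -1, 0], [0, 0, 0], 0.6], [[0, -1, 0], [0, 0, 0], 0.6], [[0, -1, 0], [0, 0, 0], 0.6]])

```text
clock: 16.05
tool_pos: [0.4941, 0.0782, 0.1653]
orientation: [3.142, 0.0, 3.141]
wrist_force: [0.4, 0.3, -0.1]
width: 0.397
grip_force: 0.0
```

Emit:
move_arm(plan=[[[0, -1, 0], [0, 0, 0], 0.6], [[0, -1, 0], [0, 0, 0], 0.6], [[0, -1, 0], [0, 0, 0], 0.6], [[0, -1, 0], [0, 0, 0], 0.6], [[0, -1, 0], [0, 0, 0], 0.6]])

```text
clock: 16.68
tool_pos: [0.4939, -0.0218, 0.1653]
orientation: [-3.142, 0.0, 3.141]
wrist_force: [-0.5, -0.2, -0.5]
width: 0.396
grip_force: 0.0
```

Emit:
move_arm(plan=[[[0, -1, 0], [0, 0, 0], 0.6], [[0, -1, 0], [0, 0, 0], 0.6], [[0, -1, 0], [0, 0, 0], 0.6], [[0, -1, 0], [0, 0, 0], 0.6], [[0, -1, 0], [0, 0, 0], 0.6]])

```text
clock: 17.3
tool_pos: [0.4938, -0.1217, 0.1653]
orientation: [-3.142, 0.0, 3.141]
wrist_force: [0.0, 0.2, -0.0]
width: 0.399
grip_force: 0.0
```

Emit:
move_arm(plan=[[[0, -1, 0], [0, 0, 0], 0.6], [[0, -1, 0], [0, 0, 0], 0.6], [[0, -1, 0], [0, 0, 0], 0.6], [[0, -0.6, 0], [0, 0, 0], 0.6], [[0, 0, 0], [0, 0, 0], 0.6]])

```text
clock: 17.92
tool_pos: [0.4937, -0.1934, 0.1653]
orientation: [-3.142, -0.0, 3.14]
wrist_force: [0.2, 0.8, -0.5]
width: 0.399
grip_force: 0.0
```

Emit:
move_arm(plan=[[[-0.03, -0.15, 1], [0, 0, 0], 0.6], [[0, 0, 1], [0, 0, 0], 0.6], [[0, 0, 1], [0, 0, 0], 0.6], [[0, 0, 1], [0, 0, 0], 0.6], [[0, 0, 0.55], [0, 0, 0], 0.6]])

```text
clock: 18.55
tool_pos: [0.4942, -0.1941, 0.0732]
orientation: [3.14, -0.001, -3.14]
wrist_force: [-0.7, -0.0, 0.6]
width: 0.4
grip_force: 0.0
```

Emit:
move_arm(plan=[[[0, 0, 0], [0, 0, 0], 0.6], [[0, 0, 0], [0, 0, 0], 1], [[0, 0, 0], [0, 0, 0], 1], [[0, 0, 0], [0, 0, 0], 1], [[0, 0, 0], [0, 0, 0], 1]])

```text
clock: 19.18
tool_pos: [0.4952, -0.1958, 0.075]
orientation: [-3.141, 0.002, 3.141]
wrist_force: [-0.1, -1.1, 3.0]
width: 0.154
grip_force: 61.4
```

Emit:
move_arm(plan=[[[0, 0, -0.5], [0, 0, 0], 1], [[0, 0, -1], [0, 0, 0], 1], [[0, 0, -1], [0, 0, 0], 1], [[0, 0, -1], [0, 0, 0], 1], [[0, 0, -1], [0, 0, 0], 1]])

```text
clock: 19.8
tool_pos: [0.4935, -0.1945, 0.1646]
orientation: [3.14, -0.002, 3.141]
wrist_force: [-0.4, 0.5, -2.8]
width: 0.153
grip_force: 60.5
```

Emit:
move_arm(plan=[[[0, 0, -1], [0, 0, 0], 1], [[0, 0, -1], [0, 0, 0], 1], [[0, 1, -0.25], [0, 0, 0], 1], [[0, 1, 0], [0, 0, 0], 1], [[0, 1, 0], [0, 0, 0], 1]])

```text
clock: 20.42
tool_pos: [0.4934, -0.1342, 0.209]
orientation: [3.14, -0.002, 3.141]
wrist_force: [-0.9, 0.1, -3.0]
width: 0.148
grip_force: 60.5
```

Emit:
move_arm(plan=[[[-0.22, 1, 0], [0, 0, 0], 1], [[-0.22, 1, 0], [0, 0, 0], 1], [[-0.22, 1, 0], [0, 0, 0], 1], [[-0.22, 1, 0], [0, 0, 0], 1], [[-0.22, 1, 0], [0, 0, 0], 1]])

```text
clock: 21.05
tool_pos: [0.5154, -0.0344, 0.2089]
orientation: [3.141, -0.002, 3.141]
wrist_force: [0.8, -0.2, -1.9]
width: 0.152
grip_force: 60.5
```

Emit:
move_arm(plan=[[[0, 1, 0], [0, 0, 0], 1], [[0, 1, 0], [0, 0, 0], 1], [[0, 1, 0], [0, 0, 0], 1], [[0, 1, 0], [0, 0, 0], 1], [[0, 1, 0], [0, 0, 0], 1]])

```text
clock: 21.68
tool_pos: [0.5152, 0.0653, 0.2089]
orientation: [3.142, -0.003, 3.141]
wrist_force: [0.4, 0.5, -2.8]
width: 0.148
grip_force: 60.5
```

Emit:
move_arm(plan=[[[0, 1, 0], [0, 0, 0], 1], [[0, 1, 0], [0, 0, 0], 1], [[0, 1, 0], [0, 0, 0], 1], [[0, 1, 0], [0, 0, 0], 1], [[0, 1, 0], [0, 0, 0], 1]])

```text
clock: 22.3
tool_pos: [0.5163, 0.1658, 0.2093]
orientation: [3.142, -0.0, 3.142]
wrist_force: [0.0, -0.7, -3.3]
width: 0.15
grip_force: 60.5
```

Emit:
move_arm(plan=[[[0, 1, 0], [0, 0, 0], 1], [[0, 1, 0], [0, 0, 0], 1], [[0, 1, 0], [0, 0, 0], 1], [[0, 1, 0], [0, 0, 0], 1], [[0, 1, 0], [0, 0, 0], 1]])

```text
clock: 22.92
tool_pos: [0.5166, 0.266, 0.2093]
orientation: [3.142, 0.0, 3.142]
wrist_force: [-0.2, 0.8, -3.0]
width: 0.154
grip_force: 60.5
```

Emit:
move_arm(plan=[[[0, 0.67, 0], [0, 0, 0], 1], [[0, 0, 0], [0, 0, 0.51], 1], [[0, 0, 0], [0, 0, 0.51], 1], [[0, 0, 0], [0, 0, 0], 1], [[0, 0, 0], [0, 0, 0], 1]])

```text
clock: 23.55
tool_pos: [0.5166, 0.278, 0.2093]
orientation: [-3.142, 0.0, 3.035]
wrist_force: [-1.2, -0.2, -2.7]
width: 0.147
grip_force: 60.4
```

On target (0.5167, 0.2779). Descending.

Emit:
move_arm(plan=[[[0, 0, 1], [0, 0, 0], 1], [[0, 0, 1], [0, 0, 0], 1], [[0, 0, 1], [0, 0, 0], 1], [[0, 0, 1], [0, 0, 0], 1], [[0, 0, 0.8], [0, 0, 0], 1]])

```text
clock: 24.18
tool_pos: [0.5165, 0.278, 0.1125]
orientation: [-3.142, -0.0, 3.035]
wrist_force: [-1.1, -0.9, -3.6]
width: 0.153
grip_force: 60.6
```

Emit:
move_arm(plan=[[[0, 0, 0.25], [0, 0, 0], 1], [[0, 0, 0.2], [0, 0, 0], 1], [[0, 0, 0.2], [0, 0, 0], 1]])

```text
clock: 24.55
tool_pos: [0.5171, 0.2783, 0.1008]
orientation: [3.141, 0.001, 3.035]
wrist_force: [0.2, -1.1, -2.5]
width: 0.147
grip_force: 60.4
```

Emit:
move_arm(plan=[[[0, 0, 0.3], [0, 0, 0], 1], [[0, 0, 0.3], [0, 0, 0], 1], [[0, 0, 0.2], [0, 0, 0], 1], [[0, 0, 0.15], [0, 0, 0], 1], [[0, 0, 0.05], [0, 0, 0], 1]])

```text
clock: 25.18
tool_pos: [0.5165, 0.278, 0.081]
orientation: [3.142, -0.001, 3.035]
wrist_force: [-3.8, -2.2, 6.9]
width: 0.154
grip_force: 61.8
```

Emit:
move_arm(plan=[[[0, 0, 0.05], [0, 0, 0], 1], [[0, 0, 0], [0, 0, 0], 1]])

```text
clock: 25.42
tool_pos: [0.5165, 0.278, 0.081]
orientation: [3.141, -0.0, 3.035]
wrist_force: [-4.1, -1.7, 8.1]
width: 0.151
grip_force: 62.0
```

Emit:
move_arm(plan=[[[0, 0, 0], [0, 0, 0], 0.6], [[0, 0, 0], [0, 0, 0], 0.6], [[0, 0, -0.6], [0, 0, 0], 0.6], [[0, 0, -1], [0, 0, 0], 0.6], [[0, 0, -1], [0, 0, 0], 0.6]])

```text
clock: 26.05
tool_pos: [0.5169, 0.2781, 0.1326]
orientation: [3.141, 0.001, 3.035]
wrist_force: [0.5, 0.4, -0.6]
width: 0.396
grip_force: 0.0
```

Emit:
move_arm(plan=[[[0, 0, -1], [0, 0, 0], 0.6], [[0, 0, -0.7], [0, 0, -0.51], 0.6], [[0, 0, 0], [0, 0, -0.51], 0.6], [[0, -1, 0], [0, 0, 0], 0.6], [[0, -1, 0], [0, 0, 0], 0.6]])

```text
clock: 26.68
tool_pos: [0.5166, 0.2358, 0.1654]
orientation: [-3.141, 0.0, 3.14]
wrist_force: [0.2, -0.4, 0.1]
width: 0.4
grip_force: 0.0
```

Emit:
move_arm(plan=[[[0.22, -1, 0], [0, 0, 0], 0.6], [[0.22, -1, 0], [0, 0, 0], 0.6], [[0.22, -1, 0], [0, 0, 0], 0.6], [[0.22, -1, 0], [0, 0, 0], 0.6], [[0.22, -1, 0], [0, 0, 0], 0.6]])

```text
clock: 27.3
tool_pos: [0.4942, 0.1367, 0.1654]
orientation: [3.141, 0.0, 3.142]
wrist_force: [0.3, 0.4, 0.1]
width: 0.403
grip_force: 0.0
```

Emit:
move_arm(plan=[[[0, -1, 0], [0, 0, 0], 0.6], [[0, -1, 0], [0, 0, 0], 0.6], [[0, -1, 0], [0, 0, 0], 0.6], [[0, -1, 0], [0, 0, 0], 0.6], [[0, -1, 0], [0, 0, 0], 0.6]])

```text
clock: 27.92
tool_pos: [0.4943, 0.0368, 0.1653]
orientation: [3.141, 0.0, 3.142]
wrist_force: [-1.2, -0.0, 0.1]
width: 0.402
grip_force: 0.0
```

Emit:
move_arm(plan=[[[0, -1, 0], [0, 0, 0], 0.6], [[0, -1, 0], [0, 0, 0], 0.6], [[0, -1, 0], [0, 0, 0], 0.6], [[0, -1, 0], [0, 0, 0], 0.6], [[0, -1, 0], [0, 0, 0], 0.6]])

```text
clock: 28.55
tool_pos: [0.4942, -0.0631, 0.1653]
orientation: [3.141, 0.0, 3.142]
wrist_force: [-0.7, -0.2, -0.6]
width: 0.399
grip_force: 0.0
```

Emit:
move_arm(plan=[[[0, -1, 0], [0, 0, 0], 0.6], [[0, -1, 0], [0, 0, 0], 0.6], [[0, -1, 0], [0, 0, 0], 0.6], [[0, -1, 0], [0, 0, 0], 0.6], [[0, -1, 0], [0, 0, 0], 0.6]])

```text
clock: 29.18
tool_pos: [0.4941, -0.163, 0.1653]
orientation: [3.141, 0.0, -3.142]
wrist_force: [-0.1, -0.8, 0.1]
width: 0.399
grip_force: 0.0
```

Emit:
move_arm(plan=[[[0, -1, 0], [0, 0, 0], 0.6], [[0, -1, 0], [0, 0, 0], 0.6], [[0, -1, 0], [0, 0, 0], 0.6], [[0, -0.7, 0], [0, 0, 0], 0.6], [[0, 0, 0], [0, 0, 0], 0.6]])

```text
clock: 29.8
tool_pos: [0.494, -0.2372, 0.1653]
orientation: [-3.141, -0.0, 3.139]
wrist_force: [1.1, -0.1, -0.4]
width: 0.399
grip_force: 0.0
```

Emit:
move_arm(plan=[[[-0.04, 0, 1], [0, 0, 0], 0.6], [[0, 0, 1], [0, 0, 0], 0.6], [[0, 0, 1], [0, 0, 0], 0.6], [[0, 0, 1], [0, 0, 0], 0.6], [[0, 0, 0.55], [0, 0, 0], 0.6]])

```text
clock: 30.42
tool_pos: [0.495, -0.2346, 0.0732]
orientation: [3.14, -0.001, -3.14]
wrist_force: [0.1, 1.1, -0.3]
width: 0.399
grip_force: 0.0
```

Emit:
move_arm(plan=[[[0, 0, 0], [0, 0, 0], 0.6], [[0, 0, 0], [0, 0, 0], 1], [[0, 0, 0], [0, 0, 0], 1], [[0, 0, 0], [0, 0, 0], 1], [[0, 0, 0], [0, 0, 0], 1]])

```text
clock: 31.05
tool_pos: [0.4959, -0.237, 0.075]
orientation: [-3.14, 0.002, 3.141]
wrist_force: [-0.5, -2.3, 1.9]
width: 0.148
grip_force: 59.1
```

Emit:
move_arm(plan=[[[0, 0, -0.5], [0, 0, 0], 1], [[0, 0, -1], [0, 0, 0], 1], [[0, 0, -1], [0, 0, 0], 1], [[0, 0, -1], [0, 0, 0], 1], [[0, 0, -1], [0, 0, 0], 1]])

```text
clock: 31.68
tool_pos: [0.4946, -0.2343, 0.1647]
orientation: [3.139, -0.002, -3.142]
wrist_force: [-0.2, -0.0, -2.5]
width: 0.148
grip_force: 58.8
```

Emit:
move_arm(plan=[[[0, 0, -1], [0, 0, 0], 1], [[0, 0, -1], [0, 0, 0], 1], [[0, 1, -0.25], [0, 0, 0], 1], [[0, 1, 0], [0, 0, 0], 1], [[0, 1, 0], [0, 0, 0], 1]])

```text
clock: 32.3
tool_pos: [0.4943, -0.1739, 0.2091]
orientation: [3.139, -0.002, 3.142]
wrist_force: [-0.1, 0.4, -3.1]
width: 0.146
grip_force: 58.9
```

Emit:
move_arm(plan=[[[-0.17, 1, 0], [0, 0, 0], 1], [[-0.17, 1, 0], [0, 0, 0], 1], [[-0.17, 1, 0], [0, 0, 0], 1], [[-0.17, 1, 0], [0, 0, 0], 1], [[-0.17, 1, 0], [0, 0, 0], 1]])

```text
clock: 32.92
tool_pos: [0.5111, -0.0741, 0.209]
orientation: [3.14, -0.003, -3.142]
wrist_force: [0.1, -0.4, -1.8]
width: 0.148
grip_force: 58.9
```

Emit:
move_arm(plan=[[[0, 1, 0], [0, 0, 0], 1], [[0, 1, 0], [0, 0, 0], 1], [[0, 1, 0], [0, 0, 0], 1], [[0, 1, 0], [0, 0, 0], 1], [[0, 1, 0], [0, 0, 0], 1]])

```text
clock: 33.55
tool_pos: [0.5108, 0.0256, 0.209]
orientation: [3.14, -0.003, -3.141]
wrist_force: [0.4, -0.3, -3.1]
width: 0.15
grip_force: 58.9
```

Emit:
move_arm(plan=[[[0, 1, 0], [0, 0, 0], 1], [[0, 1, 0], [0, 0, 0], 1], [[0, 1, 0], [0, 0, 0], 1], [[0, 1, 0], [0, 0, 0], 1], [[0, 1, 0], [0, 0, 0], 1]])

```text
clock: 34.17
tool_pos: [0.511, 0.1253, 0.2091]
orientation: [3.141, -0.002, 3.142]
wrist_force: [-1.4, -0.4, -2.8]
width: 0.152
grip_force: 58.9
```

Emit:
move_arm(plan=[[[0, 1, 0], [0, 0, 0], 1], [[0, 1, 0], [0, 0, 0], 1], [[0, 1, 0], [0, 0, 0], 1], [[0, 1, 0], [0, 0, 0], 1], [[0, 1, 0], [0, 0, 0], 1]])

```text
clock: 34.8
tool_pos: [0.5123, 0.2254, 0.2093]
orientation: [3.142, -0.0, 3.142]
wrist_force: [0.1, -1.0, -2.8]
width: 0.153
grip_force: 58.9
```

Emit:
move_arm(plan=[[[0, 0.66, 0], [0, 0, 0], 1], [[0, 0, 0], [0, 0, 0.51], 1], [[0, 0, 0], [0, 0, 0.51], 1], [[0, 0, 0], [0, 0, 0], 1], [[0, 0, 0], [0, 0, 0], 1]])

```text
clock: 35.42
tool_pos: [0.5124, 0.2372, 0.2093]
orientation: [-3.142, 0.0, 3.035]
wrist_force: [-0.1, -0.1, -2.2]
width: 0.148
grip_force: 58.8
```

Emit:
move_arm(plan=[[[0, -0.05, 1], [0, 0, 0], 1], [[0, 0, 1], [0, 0, 0], 1], [[0, 0, 1], [0, 0, 0], 1], [[0, 0, 1], [0, 0, 0], 1], [[0, 0, 0.8], [0, 0, 0], 1]])

```text
clock: 36.05
tool_pos: [0.5121, 0.2362, 0.1125]
orientation: [-3.141, -0.0, 3.035]
wrist_force: [0.1, 0.4, -2.2]
width: 0.149
grip_force: 58.9
```

Emit:
move_arm(plan=[[[0, 0, 0.25], [0, 0, 0], 1], [[0, 0, 0.2], [0, 0, 0], 1], [[0, 0, 0.2], [0, 0, 0], 1]])

```text
clock: 36.42
tool_pos: [0.5129, 0.2366, 0.1008]
orientation: [3.14, 0.001, 3.035]
wrist_force: [-0.2, -0.8, -2.7]
width: 0.145
grip_force: 58.9
```

Seat, release and return for the coupler at (0.495, -0.279).

Emit:
move_arm(plan=[[[0, 0, 0.3], [0, 0, 0], 1], [[0, 0, 0.3], [0, 0, 0], 1], [[0, 0, 0.2], [0, 0, 0], 1], [[0, 0, 0.15], [0, 0, 0], 1], [[0, 0, 0.05], [0, 0, 0], 1]])

```text
clock: 37.05
tool_pos: [0.5123, 0.2365, 0.0809]
orientation: [3.141, -0.0, 3.035]
wrist_force: [-2.7, -0.5, 7.5]
width: 0.149
grip_force: 59.9
```

Emit:
move_arm(plan=[[[0, 0, 0.05], [0, 0, 0], 1], [[0, 0, 0], [0, 0, 0], 1]])

```text
clock: 37.3
tool_pos: [0.5123, 0.2365, 0.0809]
orientation: [3.141, -0.0, 3.035]
wrist_force: [-3.6, -0.1, 8.5]
width: 0.151
grip_force: 60.3
```

Emit:
move_arm(plan=[[[0, 0, 0], [0, 0, 0], 0.6], [[0, 0, 0], [0, 0, 0], 0.6], [[0, 0, -0.6], [0, 0, 0], 0.6], [[0, 0, -1], [0, 0, 0], 0.6], [[0, 0, -1], [0, 0, 0], 0.6]])

```text
clock: 37.92
tool_pos: [0.5125, 0.2361, 0.1325]
orientation: [3.141, 0.001, 3.035]
wrist_force: [0.2, -0.6, -0.4]
width: 0.397
grip_force: 0.0
```

Emit:
move_arm(plan=[[[0, 0, -1], [0, 0, 0], 0.6], [[0, 0, -0.7], [0, 0, -0.51], 0.6], [[0, 0, 0], [0, 0, -0.51], 0.6], [[0, -1, 0], [0, 0, 0], 0.6], [[0, -1, 0], [0, 0, 0], 0.6]])

```text
clock: 38.55
tool_pos: [0.5122, 0.1939, 0.1653]
orientation: [-3.141, -0.0, 3.14]
wrist_force: [-0.0, -0.2, -0.1]
width: 0.397
grip_force: 0.0
```

Emit:
move_arm(plan=[[[0.17, -1, 0], [0, 0, 0], 0.6], [[0.17, -1, 0], [0, 0, 0], 0.6], [[0.17, -1, 0], [0, 0, 0], 0.6], [[0.17, -1, 0], [0, 0, 0], 0.6], [[0.17, -1, 0], [0, 0, 0], 0.6]])

```text
clock: 39.17
tool_pos: [0.495, 0.0949, 0.1653]
orientation: [3.141, 0.0, 3.142]
wrist_force: [0.0, -0.2, -0.3]
width: 0.4
grip_force: 0.0
```

Emit:
move_arm(plan=[[[0, -1, 0], [0, 0, 0], 0.6], [[0, -1, 0], [0, 0, 0], 0.6], [[0, -1, 0], [0, 0, 0], 0.6], [[0, -1, 0], [0, 0, 0], 0.6], [[0, -1, 0], [0, 0, 0], 0.6]])

```text
clock: 39.8
tool_pos: [0.495, -0.005, 0.1653]
orientation: [3.141, 0.0, -3.142]
wrist_force: [0.6, -0.5, -0.5]
width: 0.402
grip_force: 0.0
```

Emit:
move_arm(plan=[[[0, -1, 0], [0, 0, 0], 0.6], [[0, -1, 0], [0, 0, 0], 0.6], [[0, -1, 0], [0, 0, 0], 0.6], [[0, -1, 0], [0, 0, 0], 0.6], [[0, -1, 0], [0, 0, 0], 0.6]])

```text
clock: 40.42
tool_pos: [0.4949, -0.1049, 0.1653]
orientation: [3.141, 0.0, -3.142]
wrist_force: [-0.2, 0.2, 0.6]
width: 0.4
grip_force: 0.0
```

Emit:
move_arm(plan=[[[0, -1, 0], [0, 0, 0], 0.6], [[0, -1, 0], [0, 0, 0], 0.6], [[0, -1, 0], [0, 0, 0], 0.6], [[0, -1, 0], [0, 0, 0], 0.6], [[0, -1, 0], [0, 0, 0], 0.6]])

```text
clock: 41.05
tool_pos: [0.4948, -0.2049, 0.1653]
orientation: [3.141, 0.0, -3.141]
wrist_force: [0.3, 0.1, -0.6]
width: 0.401
grip_force: 0.0
```

Emit:
move_arm(plan=[[[0, -1, 0], [0, 0, 0], 0.6], [[0, -1, 0], [0, 0, 0], 0.6], [[0, -1, 0], [0, 0, 0], 0.6], [[0, -0.7, 0], [0, 0, 0], 0.6], [[0, 0, 0], [0, 0, 0], 0.6]])

```text
clock: 41.68
tool_pos: [0.4947, -0.279, 0.1653]
orientation: [-3.141, -0.0, 3.14]
wrist_force: [-0.2, 1.4, -0.6]
width: 0.397
grip_force: 0.0
```

Emit:
move_arm(plan=[[[-0.02, 0, 1], [0, 0, 0], 0.6], [[0, 0, 1], [0, 0, 0], 0.6], [[0, 0, 1], [0, 0, 0], 0.6], [[0, 0, 1], [0, 0, 0], 0.6], [[0, 0, 0.55], [0, 0, 0], 0.6]])

```text
clock: 42.3
tool_pos: [0.4953, -0.2763, 0.0732]
orientation: [3.14, -0.001, -3.14]
wrist_force: [-0.6, -0.1, 0.3]
width: 0.405
grip_force: 0.0
```

Emit:
move_arm(plan=[[[0, 0, 0], [0, 0, 0], 0.6], [[0, 0, 0], [0, 0, 0], 1], [[0, 0, 0], [0, 0, 0], 1], [[0, 0, 0], [0, 0, 0], 1], [[0, 0, 0], [0, 0, 0], 1]])

```text
clock: 42.92
tool_pos: [0.4962, -0.2789, 0.075]
orientation: [-3.14, 0.002, 3.141]
wrist_force: [0.7, -3.3, 2.0]
width: 0.152
grip_force: 58.9
```

Emit:
move_arm(plan=[[[0, 0, -0.5], [0, 0, 0], 1], [[0, 0, -1], [0, 0, 0], 1], [[0, 0, -1], [0, 0, 0], 1], [[0, 0, -1], [0, 0, 0], 1], [[0, 0, -1], [0, 0, 0], 1]])

```text
clock: 43.55
tool_pos: [0.4949, -0.2758, 0.1647]
orientation: [3.138, -0.002, -3.141]
wrist_force: [-0.1, -0.5, -2.1]
width: 0.151
grip_force: 59.0
```

Emit:
move_arm(plan=[[[0, 0, -1], [0, 0, 0], 1], [[0, 0, -1], [0, 0, 0], 1], [[0, 1, -0.25], [0, 0, 0], 1], [[0, 1, 0], [0, 0, 0], 1], [[0, 1, 0], [0, 0, 0], 1]])

```text
clock: 44.18
tool_pos: [0.4947, -0.2154, 0.2091]
orientation: [3.138, -0.002, -3.142]
wrist_force: [0.1, 0.1, -1.9]
width: 0.151
grip_force: 59.2
```

Emit:
move_arm(plan=[[[-0.12, 1, 0], [0, 0, 0], 1], [[-0.12, 1, 0], [0, 0, 0], 1], [[-0.12, 1, 0], [0, 0, 0], 1], [[-0.12, 1, 0], [0, 0, 0], 1], [[-0.12, 1, 0], [0, 0, 0], 1]])

```text
clock: 44.8
tool_pos: [0.5064, -0.1156, 0.2091]
orientation: [3.139, -0.003, -3.141]
wrist_force: [-0.7, -0.4, -2.5]
width: 0.149
grip_force: 59.1
```

Emit:
move_arm(plan=[[[0, 1, 0], [0, 0, 0], 1], [[0, 1, 0], [0, 0, 0], 1], [[0, 1, 0], [0, 0, 0], 1], [[0, 1, 0], [0, 0, 0], 1], [[0, 1, 0], [0, 0, 0], 1]])

```text
clock: 45.42
tool_pos: [0.506, -0.016, 0.2091]
orientation: [3.14, -0.003, -3.142]
wrist_force: [0.4, -0.5, -1.3]
width: 0.149
grip_force: 59.1
```

Emit:
move_arm(plan=[[[0, 1, 0], [0, 0, 0], 1], [[0, 1, 0], [0, 0, 0], 1], [[0, 1, 0], [0, 0, 0], 1], [[0, 1, 0], [0, 0, 0], 1], [[0, 1, 0], [0, 0, 0], 1]])

```text
clock: 46.05
tool_pos: [0.5059, 0.0837, 0.2091]
orientation: [3.141, -0.003, -3.141]
wrist_force: [0.9, -0.2, -2.5]
width: 0.15
grip_force: 59.1
```

Emit:
move_arm(plan=[[[0, 1, 0], [0, 0, 0], 1], [[0, 1, 0], [0, 0, 0], 1], [[0, 1, 0], [0, 0, 0], 1], [[0, 1, 0], [0, 0, 0], 1], [[0, 1, 0], [0, 0, 0], 1]])

```text
clock: 46.68
tool_pos: [0.5073, 0.1835, 0.2092]
orientation: [3.141, -0.001, -3.142]
wrist_force: [-0.8, -0.1, -2.6]
width: 0.154
grip_force: 59.1
```

Emit:
move_arm(plan=[[[0, 0.61, 0], [0, 0, 0], 1], [[0, 0, 0], [0, 0, 0.51], 1], [[0, 0, 0], [0, 0, 0.51], 1], [[0, 0, 0], [0, 0, 0], 1], [[0, 0, 0], [0, 0, 0], 1]])

```text
clock: 47.3
tool_pos: [0.5077, 0.1944, 0.2093]
orientation: [-3.142, -0.0, 3.035]
wrist_force: [-0.2, 0.5, -2.2]
width: 0.147
grip_force: 59.1
```

Emit:
move_arm(plan=[[[0, 0, 1], [0, 0, 0], 1], [[0, 0, 1], [0, 0, 0], 1], [[0, 0, 1], [0, 0, 0], 1], [[0, 0, 1], [0, 0, 0], 1], [[0, 0, 0.8], [0, 0, 0], 1]])

```text
clock: 47.92
tool_pos: [0.5075, 0.1944, 0.1125]
orientation: [-3.141, -0.0, 3.035]
wrist_force: [1.0, -0.6, -3.2]
width: 0.149
grip_force: 59.2
```

Emit:
move_arm(plan=[[[0, 0, 0.25], [0, 0, 0], 1], [[0, 0, 0.2], [0, 0, 0], 1], [[0, 0, 0.2], [0, 0, 0], 1]])

```text
clock: 48.3
tool_pos: [0.5083, 0.1948, 0.1009]
orientation: [3.14, 0.001, 3.035]
wrist_force: [0.7, -0.2, -1.0]
width: 0.15
grip_force: 59.1
```

Emit:
move_arm(plan=[[[0, 0, 0.3], [0, 0, 0], 1], [[0, 0, 0.3], [0, 0, 0], 1], [[0, 0, 0.2], [0, 0, 0], 1], [[0, 0, 0.15], [0, 0, 0], 1], [[0, 0, 0.05], [0, 0, 0], 1]])

```text
clock: 48.92
tool_pos: [0.5076, 0.1947, 0.0809]
orientation: [3.141, -0.0, 3.035]
wrist_force: [-3.3, 0.2, 7.9]
width: 0.151
grip_force: 60.1
```

Emit:
move_arm(plan=[[[0, 0, 0.05], [0, 0, 0], 1], [[0, 0, 0], [0, 0, 0], 1]])

```text
clock: 49.18
tool_pos: [0.5077, 0.1947, 0.0809]
orientation: [3.141, -0.0, 3.035]
wrist_force: [-4.3, 0.1, 9.7]
width: 0.148
grip_force: 60.7
```

Emit:
move_arm(plan=[[[0, 0, 0], [0, 0, 0], 0.6], [[0, 0, 0], [0, 0, 0], 0.6], [[0, 0, -0.6], [0, 0, 0], 0.6], [[0, 0, -1], [0, 0, 0], 0.6], [[0, 0, -1], [0, 0, 0], 0.6]])

```text
clock: 49.8
tool_pos: [0.5078, 0.1943, 0.1324]
orientation: [3.142, 0.0, 3.035]
wrist_force: [0.8, 0.8, 0.2]
width: 0.4
grip_force: 0.0
```

Emit:
move_arm(plan=[[[0, 0, -1], [0, 0, 0], 0.6], [[0, 0, -1], [0, 0, 1], 0.5], [[0, 0, -1], [0, 0, 1], 0.4], [[0, 0, -1], [0, 0, 1], 0.4], [[0, 0, 0], [0, 0, 1], 0.4]])

```text
clock: 50.42
tool_pos: [0.509, 0.1947, 0.2139]
orientation: [3.138, 0.002, 2.612]
wrist_force: [0.6, -1.2, -0.8]
width: 0.601
grip_force: 0.0
```

Emit:
move_arm(plan=[[[0, 0, 0], [0, 0, 1], 0.4], [[0, 0, 0], [0, 0, 1], 0.4], [[0, 0, 0], [0, 0, 1], 0.4], [[0, 0, 0], [0, 0, 1], 0.4], [[0, 0, 0], [0, 0, 1], 0.4]])

```text
clock: 51.05
tool_pos: [0.5078, 0.1943, 0.212]
orientation: [3.141, 0.0, 2.089]
wrist_force: [0.1, -0.0, -0.3]
width: 0.601
grip_force: 0.0
```

Emit:
move_arm(plan=[[[0, 0, 0], [0, 0, 1], 0.4], [[0, 0, 0], [0, 0, 1], 0.4], [[0, 0, 0], [0, 0, 1], 0.4], [[0, 0, 0], [0, 0, 1], 0.4], [[0, 0, 0], [0, 0, 0.98], 0.4]])

```text
clock: 51.68
tool_pos: [0.5078, 0.1943, 0.212]
orientation: [3.141, -0.0, 1.567]
wrist_force: [0.3, 0.1, 0.6]
width: 0.6
grip_force: 0.0
```

Emit:
move_arm(plan=[[[-1, 0.35, 0], [0, 0, 0], 0.4], [[-1, 0.35, 0], [0, 0, 0], 0.4], [[-1, 0.35, 0], [0, 0, 0], 0.4], [[-1, 0.35, 0], [0, 0, 0], 0.4], [[-1, 0, 0], [0, 0, 0], 0.4]])

```text
clock: 52.3
tool_pos: [0.536, 0.0935, 0.2119]
orientation: [3.141, -0.0, 1.571]
wrist_force: [-0.4, 0.2, -0.2]
width: 0.597
grip_force: 0.0
```

Emit:
move_arm(plan=[[[-1, 0, 0], [0, 0, 0], 0.4], [[-1, 0, 0], [0, 0, 0], 0.4], [[-1, 0, 0], [0, 0, 0], 0.4], [[-1, 0, 0], [0, 0, 0], 0.4], [[0, 0, 0], [0, 0, 0], 0.4]])

```text
clock: 52.92
tool_pos: [0.5354, 0.0121, 0.2115]
orientation: [3.141, 0.0, 1.567]
wrist_force: [0.4, 0.4, -0.3]
width: 0.6
grip_force: 0.0
```

Run:
```python
import m; from m import *; from ov import *
t=r.snapshot("top"); s=r.snapshot("scene"); m.IM={"top":t,"scene":s}
print(r.get_state()["tool_pos"])
b=[q for q in blobs("scene",(300,195,90,75),lambda im,h:im.max(2)<70,20)]; print(b)
print([ (q[0],q[1],onz("scene",q[0],.045)) for q in blobs("scene",(330,205,30,30),lambda im,h:im.max(2)<28,10)])
a=cv2.resize(t[125:215,170:280,::-1],None,fx=4,fy=4,interpolation=cv2.INTER_CUBIC)
b=cv2.resize(s[100:275,300:490,::-1],None,fx=1.85,fy=1.85,interpolation=cv2.INTER_CUBIC)
o=np.zeros((400,800,3),np.uint8);o[:360,:440]=a;o[:b.shape[0],445:445+b.shape[1]]=b;cv2.imwrite("pics/c4.png",o)
```

```text
[0.53555881 0.01492504 0.21129493]
[(array([345.31, 227.03]), np.int32(727), array([345.5, 226.5,  92.2,  20.9,  37.7])), (array([302.6 , 265.78]), np.int32(50), array([303., 265.,   8.,   6.,  90.]))]
[(array([342.83, 220.74]), np.int32(157), array([ 0.53327521, -0.00501937,  0.045     ]))]
```

View pics/c4.png

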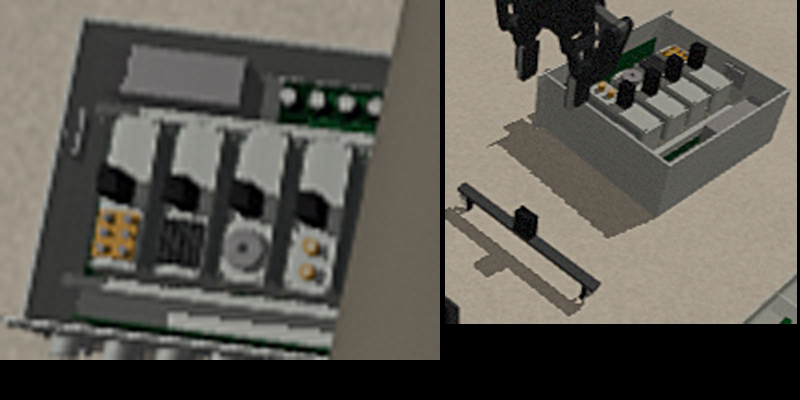

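All four are in the slots in the right order. The bar block is at (0.535, -0.0055).

Emit:
move_arm(plan=[[[-1, 0, 0], [0, 0, 0], 0.4], [[0, 0, 1], [0, 0, 0], 0.4], [[0, 0, 1], [0, 0, 0], 0.4], [[0, 0, 1], [0, 0, 0], 0.4], [[0, 0, 1], [0, 0, 0], 0.4]])

```text
clock: 53.65
tool_pos: [0.5358, -0.0039, 0.1306]
orientation: [3.142, -0.001, 1.573]
wrist_force: [0.2, 0.2, -0.1]
width: 0.603
grip_force: 0.0
```

Emit:
move_arm(plan=[[[0, 0, 1], [0, 0, 0], 0.4], [[0, 0, 1], [0, 0, 0], 0.4], [[0, 0, 1], [0, 0, 0], 0.4], [[0, 0, 1], [0, 0, 0], 0.4], [[0, 0, 0.6], [0, 0, 0], 0.4]])

```text
clock: 54.28
tool_pos: [0.5353, -0.0041, 0.0382]
orientation: [-3.14, -0.001, 1.573]
wrist_force: [-1.1, 0.4, -0.1]
width: 0.599
grip_force: 0.0
```

Emit:
move_arm(plan=[[[0, 0, 0], [0, 0, 0], 0.4], [[0, 0, 0], [0, 0, 0], 0.4]])

```text
clock: 54.52
tool_pos: [0.5363, -0.0053, 0.0399]
orientation: [3.14, -0.0, 1.571]
wrist_force: [0.7, -0.2, 0.4]
width: 0.6
grip_force: 0.0
```

Emit:
move_arm(plan=[[[0, 0, 0.1], [0, 0, 0], 1], [[0, 0, 0], [0, 0, 0], 1], [[0, 0, 0], [0, 0, 0], 1], [[0, 0, 0], [0, 0, 0], 1], [[0, 0, 0], [0, 0, 0], 1]])

```text
clock: 55.15
tool_pos: [0.5361, -0.0055, 0.0378]
orientation: [3.141, -0.0, 1.571]
wrist_force: [-0.5, 0.7, 5.9]
width: 0.267
grip_force: 59.4
```

Emit:
move_arm(plan=[[[0, 0, -0.5], [0, 0, 0], 1], [[0, 0, -1], [0, 0, 0], 1], [[0, 0, -1], [0, 0, 0], 1], [[0, 0, -1], [0, 0, 0], 1], [[0, 0, -1], [0, 0, 0], 1]])

```text
clock: 55.78
tool_pos: [0.5351, -0.0057, 0.1279]
orientation: [-3.141, 0.0, 1.571]
wrist_force: [1.0, -0.1, -0.2]
width: 0.27
grip_force: 58.9
```

Emit:
move_arm(plan=[[[0, 0, -1], [0, 0, 0], 1], [[0, 0, -1], [0, 0, 0], 1], [[0, 0, -1], [0, 0, 0], 1], [[0, 0, -1], [0, 0, 0], 1], [[0, 0, 0], [0, 0, 0], 1]])

```text
clock: 56.4
tool_pos: [0.5364, -0.0057, 0.2086]
orientation: [3.139, -0.001, 1.571]
wrist_force: [0.5, 0.1, -1.2]
width: 0.267
grip_force: 58.9
```

Emit:
move_arm(plan=[[[1, 0.11, 0], [0, 0, 0], 1], [[1, 0.11, 0], [0, 0, 0], 1], [[1, 0.11, 0], [0, 0, 0], 1], [[1, 0.11, 0], [0, 0, 0], 1], [[1, 0.11, 0], [0, 0, 0], 1]])

```text
clock: 57.02
tool_pos: [0.5467, 0.0959, 0.2071]
orientation: [-3.141, 0.0, 1.571]
wrist_force: [-0.3, 0.3, -0.6]
width: 0.269
grip_force: 58.9
```

Emit:
move_arm(plan=[[[1, 0, 0], [0, 0, 0], 1], [[1, 0, 0], [0, 0, 0], 1], [[1, 0, 0], [0, 0, 0], 1], [[1, 0, 0], [0, 0, 0], 1], [[1, 0, 0], [0, 0, 0], 1]])

```text
clock: 57.65
tool_pos: [0.5466, 0.1958, 0.2073]
orientation: [3.142, -0.0, 1.571]
wrist_force: [0.3, -0.1, -0.8]
width: 0.27
grip_force: 58.9
```

Emit:
move_arm(plan=[[[1, 0, 0], [0, 0, 0], 1], [[1, 0, 0], [0, 0, 0], 1], [[0.96, 0, 0], [0, 0, 0], 1], [[0, 0, 0], [0, 0, -1], 1], [[0, 0, 0], [0, 0, -1], 1]])

```text
clock: 58.28
tool_pos: [0.5466, 0.2546, 0.2071]
orientation: [-3.141, 0.0, 1.784]
wrist_force: [-0.4, -0.2, -1.3]
width: 0.266
grip_force: 59.0
```

Emit:
move_arm(plan=[[[0, 0, 0], [0, 0, -1], 1], [[0, 0, 0], [0, 0, -1], 1], [[0, 0, 0], [0, 0, -1], 1], [[0, 0, 0], [0, 0, -1], 1], [[0, 0, 0], [0, 0, -1], 1]])

```text
clock: 58.9
tool_pos: [0.5467, 0.2542, 0.2073]
orientation: [-3.142, -0.0, 2.307]
wrist_force: [-0.8, 0.1, -1.0]
width: 0.267
grip_force: 58.9
```

Emit:
move_arm(plan=[[[0, 0, 0], [0, 0, -1], 1], [[0, 0, 0], [0, 0, -1], 1], [[0, 0, 0], [0, 0, -1], 1], [[0, 0, 0], [0, 0, -1], 1], [[0, 0, 0], [0, 0, -1], 1]])

```text
clock: 59.52
tool_pos: [0.5467, 0.2541, 0.2072]
orientation: [-3.142, -0.0, 2.831]
wrist_force: [-0.4, -0.5, -0.9]
width: 0.268
grip_force: 58.9
```

Emit:
move_arm(plan=[[[0, 0, 0], [0, 0, -1], 1], [[0, 0, 0], [0, 0, -0.98], 1], [[0, 0, 0], [0, 0, 0], 1], [[0, 0, 0], [0, 0, 0], 1]])

```text
clock: 60.02
tool_pos: [0.5467, 0.2538, 0.2073]
orientation: [3.142, -0.0, 3.033]
wrist_force: [-0.2, -0.6, -0.7]
width: 0.264
grip_force: 58.9
```

Emit:
move_arm(plan=[[[-0.03, 0, 1], [0, 0, 0], 1], [[0, 0, 1], [0, 0, 0], 1], [[0, 0, 1], [0, 0, 0], 1], [[0, 0, 1], [0, 0, 0], 1], [[0, 0, 0.6], [0, 0, 0], 1]])

```text
clock: 60.65
tool_pos: [0.5468, 0.2535, 0.1142]
orientation: [-3.141, -0.001, 3.034]
wrist_force: [-0.2, 0.1, -0.2]
width: 0.262
grip_force: 58.9
```

Run:
```python
from ov import *
t=r.snapshot("top"); s=r.snapshot("scene"); np.savez("pics/s5.npz",t=t,s=s); S=r.get_state()
print(S["tool_pos"],S["orientation"],S["wrist_force"])
a=cv2.resize(t[125:215,170:280,::-1],None,fx=4,fy=4,interpolation=cv2.INTER_CUBIC)
b=cv2.resize(s[85:215,345:490,::-1],None,fx=2.4,fy=2.4,interpolation=cv2.INTER_CUBIC)
o=np.zeros((400,800,3),np.uint8);o[:360,:440]=a;o[:b.shape[0],445:445+b.shape[1]]=b;cv2.imwrite("pics/c5.png",o)
```

```text
[0.54632518 0.25321021 0.11395564] [-3.13998625e+00 -2.20107149e-03  3.03434000e+00] [-0.47330127  0.33970483 -1.25209642]
```

View pics/c5.png

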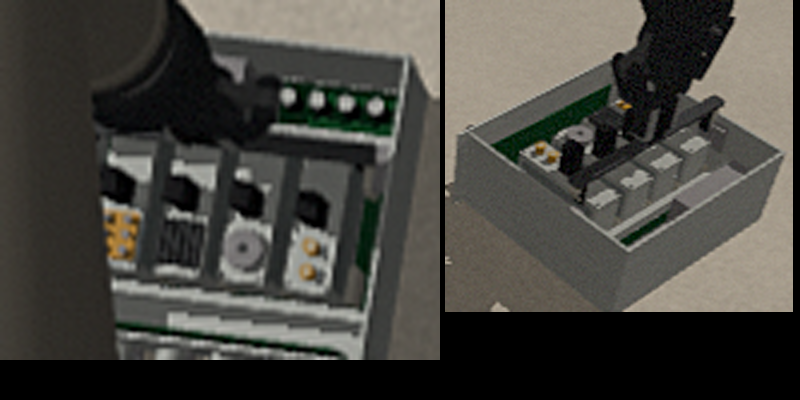

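The bar is parallel to the walls and spans ledge to ledge. Pressing down in small steps.

Emit:
move_arm(plan=[[[0, 0, 0.2], [0, 0, 0], 1], [[0, 0, 0.2], [0, 0, 0], 1], [[0, 0, 0.2], [0, 0, 0], 1], [[0, 0, 0], [0, 0, 0], 1]])

```text
clock: 61.25
tool_pos: [0.547, 0.2535, 0.1031]
orientation: [-3.141, -0.0, 3.035]
wrist_force: [0.6, 0.5, -1.2]
width: 0.271
grip_force: 58.9
```

Emit:
move_arm(plan=[[[0, 0, 0.2], [0, 0, 0], 1], [[0, 0, 0.15], [0, 0, 0], 1], [[0, 0, 0], [0, 0, 0], 1]])

```text
clock: 61.62
tool_pos: [0.5478, 0.2541, 0.0967]
orientation: [3.14, 0.001, 3.035]
wrist_force: [0.2, 0.9, 1.3]
width: 0.267
grip_force: 59.2
```

Emit:
move_arm(plan=[[[0, 0, 0.15], [0, 0, 0], 1], [[0, 0, 0.15], [0, 0, 0], 1], [[0, 0, 0], [0, 0, 0], 1]])

```text
clock: 62.0
tool_pos: [0.5466, 0.2534, 0.0895]
orientation: [-3.141, -0.001, 3.035]
wrist_force: [0.7, 0.5, -0.7]
width: 0.269
grip_force: 59.3
```

Emit:
move_arm(plan=[[[0, 0, 0.1], [0, 0, 0], 1], [[0, 0, 0.1], [0, 0, 0], 1], [[0, 0, 0], [0, 0, 0], 1]])

```text
clock: 62.38
tool_pos: [0.5468, 0.2535, 0.0878]
orientation: [3.142, -0.001, 3.035]
wrist_force: [-3.9, 0.1, 11.6]
width: 0.266
grip_force: 60.9
```

Emit:
move_arm(plan=[[[0, 0, 0.1], [0, 0, 0], 1], [[0, 0, 0], [0, 0, 0], 1]])

```text
clock: 62.62
tool_pos: [0.5469, 0.2536, 0.0877]
orientation: [3.141, -0.001, 3.034]
wrist_force: [-8.4, -1.7, 20.7]
width: 0.265
grip_force: 62.3
```

Emit:
move_arm(plan=[[[0, 0, -0.2], [0, 0, 0], 1], [[0, 0, 0], [0, 0, 0], 0.5], [[0, 0, 0], [0, 0, 0], 0.5], [[0, 0, 0], [0, 0, 0], 0.5], [[0, 0, -0.5], [0, 0, 0], 0.5]])

```text
clock: 63.25
tool_pos: [0.5465, 0.2531, 0.0976]
orientation: [-3.14, -0.002, 3.035]
wrist_force: [-0.9, 0.1, -0.4]
width: 0.505
grip_force: 0.0
```

Emit:
move_arm(plan=[[[0, 0, -1], [0, 0, 0], 0.5], [[0, 0, -1], [0, 0, 0], 0.5], [[0, 0, -1], [0, 0, 0], 0.5], [[0, 0, -1], [0, 0, 0], 0.5], [[0, 0, -1], [0, 0, 0], 0.5]])

```text
clock: 63.88
tool_pos: [0.5474, 0.2535, 0.1997]
orientation: [3.141, 0.001, 3.035]
wrist_force: [0.1, -0.2, -0.1]
width: 0.501
grip_force: 0.0
```

Emit:
move_arm(plan=[[[0, -1, -1], [0, 0, 0], 0.5], [[0, -1, 0], [0, 0, 0], 0.5], [[0, -1, 0], [0, 0, 0], 0.5], [[0, -1, 0], [0, 0, 0], 0.5], [[0, -1, 0], [0, 0, 0], 0.5]])

```text
clock: 64.5
tool_pos: [0.536, 0.1523, 0.2177]
orientation: [-3.141, -0.001, 3.034]
wrist_force: [0.8, 0.1, -0.3]
width: 0.5
grip_force: 0.0
```

Emit:
move_arm(plan=[[[0, -1, 0], [0, 0, 0], 0.5], [[0, -1, 0], [0, 0, 0], 0.5], [[0, -1, 0], [0, 0, 0], 0.5], [[0, -1, 0], [0, 0, 0], 0.5], [[0, 0, 0], [0, 0, 0], 0.5]])

```text
clock: 65.12
tool_pos: [0.528, 0.0723, 0.2184]
orientation: [-3.141, 0.0, 3.031]
wrist_force: [-0.3, 0.3, 0.5]
width: 0.497
grip_force: 0.0
```

Run:
```python
from ov import *
t=r.snapshot("top"); s=r.snapshot("scene"); P=(.5145,.257,-.107)
for e in(.1,-.1): print(e,proj("scene",chas(P,(.033,e,.082))).round(1),proj("top",chas(P,(.033,e,.082))).round(1))
a=cv2.resize(t[125:215,170:280,::-1],None,fx=4,fy=4,interpolation=cv2.INTER_CUBIC)
b=cv2.resize(s[85:215,345:490,::-1],None,fx=2.4,fy=2.4,interpolation=cv2.INTER_CUBIC)
o=np.zeros((400,800,3),np.uint8);o[:360,:440]=a;o[:b.shape[0],445:445+b.shape[1]]=b;cv2.imwrite("pics/c6.png",o)
```

```text
0.1 [456.4 134.5] [187.7 157.4]
-0.1 [396.4 170. ] [265.2 166.2]
```

View pics/c6.png

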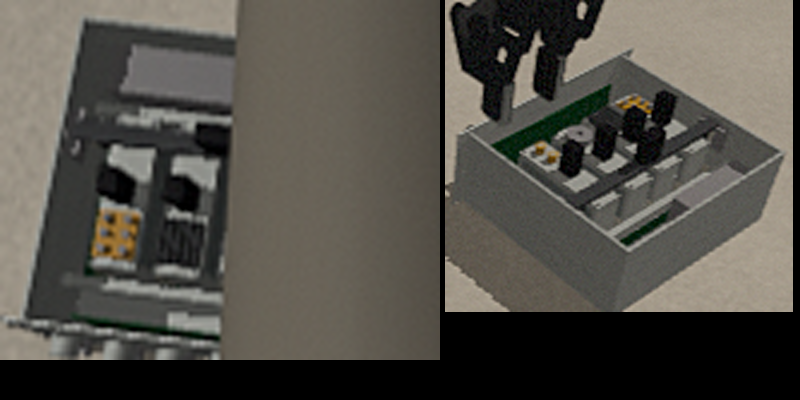

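The bar's ends appear at about (457.5,136) and (397,170) in the scene image. They are predicted at (456.4,134.5) and (396.4,170), so it lies flat at both ends and the arm is clear.

```bash
python3 -c "
from workcell import r
print(r.job_done())"
```

```text
the job is handed in; nothing more can be done
None
```

I handed the job in at about 65 s. The filter, amplifier, oscillator and coupler are seated in rack order, and by force reading and camera view the bar is snapped down flat. The hand-in call returned no verdict.

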